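# Punches out of the tool tray, tipped for inspection, then into the tote

## Robot

A 6-joint arm with a two-finger parallel gripper is mounted at the origin on the work surface. World frame = base frame: x ahead of the robot, y to its left, z up, the work surface at z = 0. Lengths are in mm, angles in rad, forces in N, time in s.
With the tool pointing down it reaches from about 275 to 1000 mm from the base axis. Payload 8.4 kg.
Tool frame: the origin (TCP) lies on the centre line of the jaws, within the pads' length; the fingertips stand r.tip_reach ahead of it and the grasp point (between the pads) lies 11 mm behind it (r.tip_reach is the distance from the TCP to the fingertips, in mm); z points along the fingers, y is the line along which they close (so a half turn about z gives the same grasp; the last joint's range is limited). The gripper opens to 85 mm and grips with 20 to 120 N. Pads are 22 mm wide; open, the fingers measure 114 mm over their backs; the gripper's body (76 mm by 85 mm) begins 54 mm behind the grasp point. The pads swing forward as they close: fully open they stand 13 mm farther back than shut.
Start: joints at [1.284, 0.353, 1.633, -0, 1.155, -0.002], TCP at [175.602, 599.827, 239.281] pointing down, gripper open.
Joint ranges: [-2.63, 2.63], [-0.92, 2.1], [0.06, 2.66], [-1.3, 4.44], [0, 2.69], [-3.02, 3.02]. Speed limits (rad/s): [2.22, 2.22, 2.79, 3.14, 3.14, 3.14].

## Interface

Orientations are given as [roll, pitch, yaw] about the fixed x, y, z axes, in that order (R = Rz(yaw) Ry(pitch) Rx(roll)).
In Python, from rig import r gives the robot as it stands.
- The arm moves only by the tool carry_out, never from a script. Its argument "targets" is a list of rows, each an object with "dp": the shift along the tool's x, y, z in mm, a list of three; "yaw": the turn about the tool's z in degrees. A call has 1 to 12 rows; each row is the pose to reach, as a shift and turn from the pose commanded when the call began, along the tool's axes at that moment; what a row does not reach only later rows make up. A row lasts 1/8 s, in which the tool goes at most 62.5 mm and 10.7 degrees, less where a joint would pass 70% of its speed; a pose out of reach is approached as far as the arm can. A call with a gripper value outside its range is refused whole. "fingers" is the opening, from -1 (shut) to 1 (fully open), so that 0 is half open, set as the call begins (left out, the last holds). The fingers move at their own pace and stop on an object; "grip_force" is the grip in N (left out, the last holds). Time passes only in rows, so rows that repeat a pose let the fingers close. It gives the time, the measured TCP pose, the force, the opening and the grip force at its end, in the units of the state.
- r.sense(): the state, without advancing time (a new reading comes with each control period).
- r.grab_frame(name): name is "scene" or "top" or "wrist"; returns the picture (420x560x3 uint8, red, green, blue); there is no depth.
- r.get_calibration(name): a dict with "fx", "fy", "cx", "cy" (pixels), "rvec" (rotation vector, rad) and "tvec" (3), from world to camera coordinates, as OpenCV has them. Camera axes: x right, y down, z forward; pixel columns grow to the right and rows downward; lengths in mm; the calibration is good to about 2 mm. A picture is of the moment at which its call begins: read the wrist's pose just before it. get_calibration takes no time and is no camera call; for the wrist camera it gives the pose at the moment of the call.
- r.sign_off(): hands the job in; it is judged then, once.
The state is a dict: "clock": time; "qpos": joint angles; "qvel": joint speeds; "joint_efforts": joint torques, N m; "eef_pos": TCP position; "tcp_rot": TCP orientation; "contact_force": force on the tool from outside, world axes, zero at the start; "wrist_torque": the same for the moment, N m; "opening": opening from 0.0 (shut) to 1.0 (fully open); "grasp_force": force on a finger pad.
Only numpy, scipy, OpenCV 4.12 (cv2) and the standard library are available. Lean on these libraries where they do the work, as an engineer would, in place of code of your own. Each camera call takes 0.05 s, during which the arm holds its last target. There are 200 camera calls.

## Task

Lift each square-based press punch straight up out of its pocket in the tool tray by its shank, and stand all the punches there are (two or three) on their bases in the level pan of the tipping cradle. When all are in, raise the pan by its handle to 30 degrees so that the inspection camera sees them, keep it there for at least five seconds, and lower it until it rests level again with the punches still in it. Then stand every punch upright on the floor of the grey tote, and leave the round guide bushes in the tray and the other things on the bench where they are.

Things in the scene. Friction and masses are not known exactly. Their poses are not given: they have to be found in the camera images.
- tray: fixed wooden tool tray, 273 mm (its x) x 189 mm (its y) x 32 mm high, origin at the centre of its underside. It has 3 x 2 square pockets 63 mm wide and 26 mm deep (floor 6 mm above the table), centred at x = -84, 0, 84 mm and y = -42, 42 mm. It may stand on the left or on the right of the cradle.
- punch0: loose press punch: square aluminium base 60 x 60 x 26 mm, round steel shank 24 mm across and 55 mm tall standing up from its middle (81 mm tall in all, 0.25 to 0.46 kg). Origin at the centre of its underside, z up the shank, x and y along the base's sides. Starts in a tray pocket, base flush with the tray's top: only the shank can be gripped. May be absent (two or three of four are there).
- punch1: loose press punch: square aluminium base 60 x 60 x 26 mm, round steel shank 24 mm across and 55 mm tall standing up from its middle (81 mm tall in all, 0.25 to 0.46 kg). Origin at the centre of its underside, z up the shank, x and y along the base's sides. Starts in a tray pocket, base flush with the tray's top: only the shank can be gripped. May be absent (two or three of four are there).
- punch2: loose press punch: square aluminium base 60 x 60 x 26 mm, round steel shank 24 mm across and 55 mm tall standing up from its middle (81 mm tall in all, 0.25 to 0.46 kg). Origin at the centre of its underside, z up the shank, x and y along the base's sides. Starts in a tray pocket, base flush with the tray's top: only the shank can be gripped. May be absent (two or three of four are there).
- punch3: loose press punch: square aluminium base 60 x 60 x 26 mm, round steel shank 24 mm across and 55 mm tall standing up from its middle (81 mm tall in all, 0.25 to 0.46 kg). Origin at the centre of its underside, z up the shank, x and y along the base's sides. Starts in a tray pocket, base flush with the tray's top: only the shank can be gripped. May be absent (two or three of four are there).
- bush0: loose guide bush, a bystander: round steel flange 59 mm across and 22 mm high with a narrower round collar 42 mm across and 12 mm high on it, 34 mm tall in all, no shank; sits in a pocket of the tray and stays there. Origin at the centre of its underside.
- bush1: loose guide bush, a bystander: round steel flange 59 mm across and 22 mm high with a narrower round collar 42 mm across and 12 mm high on it, 34 mm tall in all, no shank; sits in a pocket of the tray and stays there. Origin at the centre of its underside.
- cradle: fixed green stand of the tipping cradle, base plate 290 x 150 mm, origin on the table under its middle. The hinge lies along its y, 120 mm towards its +x (far from the robot), 45 mm up. A white dial plate, its top 113 mm up, stands on the +y side of the hinge, with a mark every 10 degrees (the one at 30 is long and thick); a red needle on the pan points at them.
- pan (a joint): tip angle of the cradle's steel pan in rad: 0 level (on its stop), grows as the handle end (nearest the robot) is raised, to 0.9 at most; 30 degrees is 0.524. No catch: the pan (0.7 kg) is damped and sinks back to level when let go; raising it loaded takes about 10 N at the handle.
- pan_hinge (a point): point on the pan's hinge axis in the middle of its width; its frame turns with the pan (x away from the handle, y along the hinge, z up out of the pan).
- pan_floor (a point): centre of the pan's flat inner floor, turning with the pan (axes as pan_hinge): 120 mm from the hinge towards the handle, 12 mm below the hinge axis, 33 mm above the table when level. The floor is 210 mm long (x) and 94 mm wide (y), walls 22 mm high at the hinge end and 16 mm elsewhere; three punches stand on it in a row, e.g. at x = -70, 0 and 70 mm.
- pan_handle (a point): middle of the pan's handle: round bar 12 mm across, 90 mm long, parallel to the hinge, 60 mm above the table when level; in the pan_hinge frame at x = -285, z = 15 mm; 56 mm out from the pan's end wall, a rod at each end joins it to the pan. It can be pinched from above and turns between the pads as the pan tips.
- tote: loose open grey steel tote, 240 mm (its x) x 180 mm (its y) x 40 mm high, walls and floor 5 mm thick, 1.2 kg, empty at the start; origin at the centre of its underside. Three punches stand in it in a row, for example at -75, 0 and 75 mm along its x. It may stand on the left or on the right of the cradle.
- hammer: bystander: hammer lying flat, 260 mm long, origin near its middle.
- wrench: bystander: wrench lying flat, 180 mm long, origin near its middle.
- oil: bystander: grey plastic bottle 60 mm across, 150 mm tall, origin at the centre of its underside.
- offcut: bystander: steel block 90 x 60 x 30 mm, origin at the centre of its underside.
- collar: bystander: dark steel ring 70 mm across, 22 mm high, origin at the centre of its underside.
- grease: bystander: grey can 70 mm across, 80 mm tall, origin at the centre of its underside.

How it is judged:
By the outcome, as a careful person would: the job done as asked, in the order asked, and still so for the second after the job is handed in, with the robot touching nothing.
Of punch0, punch1, punch2, punch3 only 2 to 3 are there at a start; the rules pass over those that are not, and their reading is None.
At some moment in a run one of tote may be knocked a few centimetres aside while the robot is not near it.
Once in a run the grip may slacken for a moment while it holds something.
It also fails if it takes over 210 s, if anything falls off the work surface, if the arm or the gripper's body presses on something with over 40 N, if the wrist force passes 120 N, or if a joint passes its speed limit or range.

## Working session

There is one attempt and no reset: what is moved stays moved. The work goes in short steps, Python scripts to look and compute and a tool call to move; the robot and the scene stay as the last step left them, time stands still between calls to the robot, and variables do not carry over. Pictures are saved under pics/ and viewed, at most 14 in all, crops included, and the job is handed in when it is done.

Besides the shell and the picture viewer there is one more tool, called after ">>>" by a JSON object that holds its "fn" and its "kwargs". carry_out: Moves the arm, as the interface text tells. Its arguments: {"type":"object","properties":{"targets":{"type":"array","items":{"type":"object","properties":{"dp":{"type":"array","items":{"type":"number"}},"yaw":{"type":"number"}}}},"fingers":{"type":"number"},"grip_force":{"type":"number"}},"required":["targets"]}

```bash
ls; mkdir -p pics
python3 - <<'E'
from rig import r
import cv2,numpy as np
s=r.sense();print({k:np.round(v,3) for k,v in s.items()},r.tip_reach)
for n in("scene","top","wrist"):
    im=r.grab_frame(n);cv2.imwrite(f"pics/{n}0.png",im[:,:,::-1]);c=r.get_calibration(n);print(n,{k:np.round(v,3) for k,v in c.items()})
E
```

```text
pics
{'clock': np.float64(0.0), 'qpos': array([ 1.284,  0.354,  1.634,  0.   ,  1.155, -0.002]), 'qvel': array([-0.   , -0.001,  0.001,  0.001, -0.   ,  0.001]), 'joint_efforts': array([ 1.0000e-03, -6.0525e+01, -3.4209e+01,  0.0000e+00,  9.0000e-03,
        0.0000e+00]), 'eef_pos': array([175.472, 599.373, 238.546]), 'tcp_rot': array([-3.14 , -0.   ,  2.857]), 'contact_force': array([ 0.51 , -0.259,  0.511]), 'wrist_torque': array([-0.014, -0.077, -0.025]), 'grasp_force': np.float64(0.0), 'opening': np.float64(0.997)} 8.0
scene {'fx': np.float64(433.87), 'fy': np.float64(433.87), 'cx': np.float64(275.144), 'cy': np.float64(202.519), 'rvec': array([ 2.26 ,  0.806, -0.351]), 'tvec': array([-442.846, -199.069, 1422.516])}
top {'fx': np.float64(489.463), 'fy': np.float64(489.463), 'cx': np.float64(275.698), 'cy': np.float64(209.805), 'rvec': array([ 2.221, -2.18 ,  0.057]), 'tvec': array([ -25.393,  559.938, 1521.864])}
wrist {'fx': np.float64(304.985), 'fy': np.float64(304.985), 'cx': np.float64(276.413), 'cy': np.float64(207.294), 'rvec': array([-2.309, -1.729, -0.265]), 'tvec': array([-623.909,  -38.148,  380.231])}
```

View pics/top0.png

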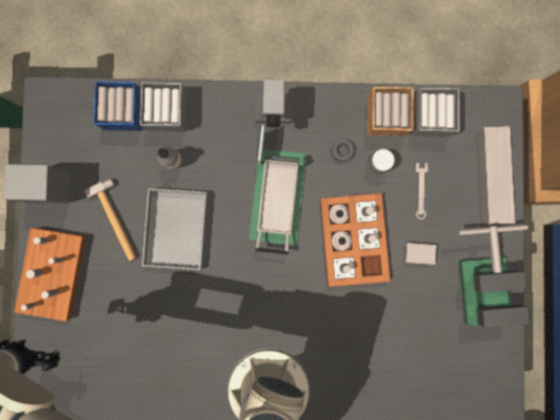

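View pics/scene0.png

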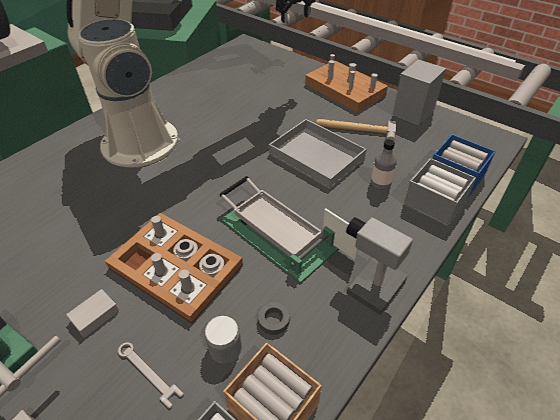

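The top view shows the tray on the right at about (355,240). Punches are at about (367,211), (369,238) and (345,267), with bushes at (339,213) and (342,240). The cradle is at (278,200) with its handle at (272,248), and the tote is at (175,228). I'll zoom in for measurement.

```bash
cat > h.py <<'E'
import numpy as np,cv2
from rig import r
def cal(n):
    c=r.get_calibration(n);K=np.array([[c['fx'],0,c['cx']],[0,c['fy'],c['cy']],[0,0,1.]])
    return K,np.array(c['rvec'],float),np.array(c['tvec'],float)
def plane(C,px,z):
    K,rv,t=C;R=cv2.Rodrigues(rv)[0];o=-R.T@t
    d=R.T@np.linalg.solve(K,np.array([px[0],px[1],1.]));return o+d*(z-o[2])/d[2]
def proj(C,P):
    return cv2.projectPoints(np.array(P,float).reshape(-1,3),C[1],C[2],C[0],None)[0].reshape(-1,2)
def tri(views):
    A=[];b=[]
    for C,px in views:
        R=cv2.Rodrigues(C[1])[0];o=-R.T@C[2];d=R.T@np.linalg.solve(C[0],np.array([px[0],px[1],1.]));d/=np.linalg.norm(d)
        M=np.eye(3)-np.outer(d,d);A.append(M);b.append(M@o)
    return np.linalg.lstsq(np.vstack(A),np.hstack(b),rcond=None)[0]
def body(p):  # world point -> dp in tool axes
    s=r.sense();a,b,c=s['tcp_rot'];cz,sz=np.cos(c),np.sin(c)
    from scipy.spatial.transform import Rotation as Ro
    return Ro.from_euler('xyz',s['tcp_rot']).as_matrix().T@(np.array(p)-s['eef_pos'])
E
python3 - <<'E'
import cv2
a=cv2.imread('pics/top0.png')[140:300,130:400];cv2.imwrite('pics/topz.png',cv2.resize(a,None,fx=2.9,fy=2.9,interpolation=cv2.INTER_CUBIC))
a=cv2.imread('pics/scene0.png')[110:320,100:380];cv2.imwrite('pics/scenez.png',cv2.resize(a,None,fx=2.8,fy=2.8,interpolation=cv2.INTER_CUBIC))
E
```

```text
(no output)
```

View pics/topz.png

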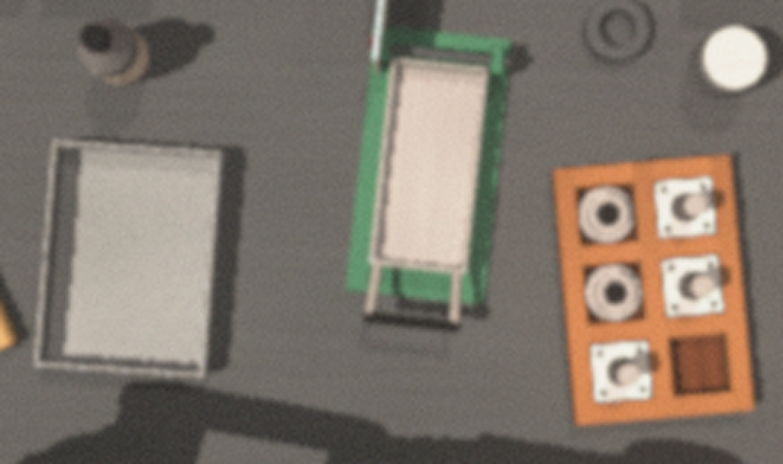

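View pics/scenez.png

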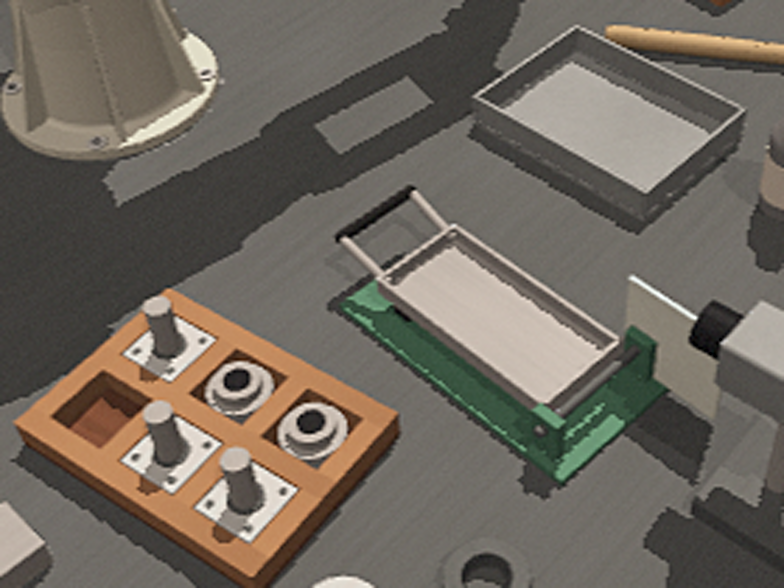

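Run:
```python
from h import *
np.set_printoptions(precision=1,suppress=True)
T,S=cal('top'),cal('scene')
tz=lambda p:(p[0]/2.9+130-.33,p[1]/2.9+140-.33); sz=lambda p:(p[0]/2.8+100-.32,p[1]/2.8+110-.32)
D={'A':((700,203),(237,457)),'B':((700,281),(158,410)),'C':((634,370),(158,304)),'hL':((365,319),(414,190)),'hR':((461,323),(340,238)),
'tray_nearL':((577,425),(165,291)),'tray_farR':((733,155),(255,586)),'tray_farL':((554,170),(398,420)),'tray_nearR':((754,408),(18,424)),
'toteNL':((37,365),(577,28)),'toteFL':((53,142),(743,113)),'toteFR':((222,152),(644,196)),'toteNR':((205,375),(475,99)),
'panNL':((371,262),(455,230)),'panNR':((463,267),(381,281)),'panFR':((489,68),(545,410)),'panFL':((393,60),(620,345))}
zz={'A':87,'B':87,'C':87,'h':60,'tr':32,'to':40,'pa':49}
for k,(a,b) in D.items():
    z=[v for q,v in zz.items() if k.startswith(q)][0]
    print(k,tri([(T,tz(a)),(S,sz(b))]),plane(T,tz(a),z),plane(S,sz(b),z)[:2])
```

```text
A [ 563.8 -295.8   95. ] [ 562.6 -299.4   87. ] [ 560.2 -291.1]
B [ 481.2 -300.8   92.4] [ 482.4 -300.2   87. ] [ 475.6 -300.4]
C [ 391.6 -230.7   96.5] [ 390.1 -233.4   87. ] [ 384.3 -225.3]
hL [437.3  45.4  58.4] [436.2  44.1  60. ] [439.8  45.4]
hR [435.1 -54.9  67.7] [433.8 -56.2  60. ] [430.  -48.8]
tray_nearL [ 326.2 -183.3   29.1] [ 327.2 -182.1   32. ] [ 327.9 -185.5]
tray_farR [ 619.9 -344.    26.9] [ 617.5 -345.4   32. ] [ 624.8 -343.1]
tray_farL [ 598.6 -154.2   24.4] [ 597.8 -153.8   32. ] [ 603.2 -157.8]
tray_nearR [ 349.5 -368.3   32.1] [ 348.5 -370.    32. ] [ 350.9 -366.8]
toteNL [381.3 391.4  36.3] [380.8 389.7  40. ] [385.1 388. ]
toteFL [616.7 381.1  33.6] [617.  380.1  40. ] [619.5 372.9]
toteFR [609.9 200.7  37.5] [609.7 200.4  40. ] [611.2 198.3]
toteNR [374.2 213.7  37.4] [373.4 212.4  40. ] [377.3 212.1]
panNL [496.3  40.1  43.1] [495.8  39.4  49. ] [500.9  36.1]
panNR [491.9 -58.1  49.1] [492.3 -57.7  49. ] [491.4 -58.4]
panFR [703.4 -81.6  50.8] [703.7 -81.6  49. ] [702.4 -80.6]
panFL [709.8  19.7  46.7] [710.3  20.4  49. ] [710.1  17.3]
```

>>> {"fn": "carry_out", "kwargs": {"targets": [{"dp": [-20, -30, 0], "yaw": 6}, {"dp": [-54, -79, 0], "yaw": 16}, {"dp": [-88, -128, 0], "yaw": 26}, {"dp": [-122, -177, 0], "yaw": 36}, {"dp": [-156, -226, 0], "yaw": 46}, {"dp": [-190, -275, 0], "yaw": 56}, {"dp": [-224, -324, 0], "yaw": 66}, {"dp": [-258, -372, 0], "yaw": 76}, {"dp": [-292, -421, 0], "yaw": 86}, {"dp": [-326, -470, 0], "yaw": 96}, {"dp": [-360, -519, 0], "yaw": 106}, {"dp": [-394, -568, 0], "yaw": 116}]}}

```text
clock: 1.65
eef_pos: [394.4, -58.1, 239.5]
tcp_rot: [3.141, -0.001, 0.826]
contact_force: [1.4, 0.8, -0.3]
opening: 1.001
grasp_force: 0.0
```

Run:
```python
from h import *
s=r.sense();print(s['clock'],s['eef_pos'],s['tcp_rot'],s['qpos'],body([479,-302,210]),np.degrees(s['tcp_rot'][2]-0.1))
C=cal('wrist');R=cv2.Rodrigues(C[1])[0];o=-R.T@C[2];print(body(o),body(R.T@[0,0,100]+s['eef_pos']))
```

```text
1.65 [394.44312316 -58.07890595 239.5122011 ] [ 3.14095237e+00 -6.53082793e-04  8.26045268e-01] [-1.50107625e-01 -1.35407549e-02  2.08314775e+00  2.07679029e-04
  1.07108942e+00  5.94544211e-01] [-122.05215181  227.47909923   29.57815432] 41.59932959821659
[  76.02308628   -0.56496499 -134.64631161] [-2.99972885e+01  3.29627635e-02  9.53947671e+01]
```

>>> {"fn": "carry_out", "kwargs": {"targets": [{"dp": [-24, 46, 6], "yaw": 9}, {"dp": [-48, 92, 12], "yaw": 18}, {"dp": [-73, 138, 18], "yaw": 27}, {"dp": [-98, 184, 24], "yaw": 35}, {"dp": [-115, 215, 30], "yaw": 40}, {"dp": [-122, 227, 30], "yaw": 41.6}, {"dp": [-122, 227, 30], "yaw": 41.6}]}}

```text
clock: 2.52
eef_pos: [479.7, -299.1, 209.1]
tcp_rot: [-3.141, 0.0, 0.106]
contact_force: [-0.7, 0.1, 0.6]
opening: 1.0
grasp_force: 0.0
```

Run:
```python
from h import *
s=r.sense();print(s['clock'],s['eef_pos'],s['tcp_rot'])
C=cal('wrist');np.savez('w1.npz',K=C[0],r=C[1],t=C[2]);im=r.grab_frame('wrist');cv2.imwrite('pics/w1.png',im[:,:,::-1])
for n,x,y in(('A',562,-297),('B',479,-302),('C',387,-230)):print(n,proj(C,[[x,y,87],[x,y,32]]))
```

```text
2.525 [ 479.66936655 -299.07676423  209.08840603] [-3.14103764e+00  4.49864059e-04  1.06287571e-01]
A [[284.70673273 103.21593065]
 [283.24920579 104.66033411]]
B [[279.63529623 203.09178596]
 [279.12160921 188.06924284]]
C [[194.77375797 286.71310758]
 [207.18037521 260.09126461]]
```

View pics/w1.png

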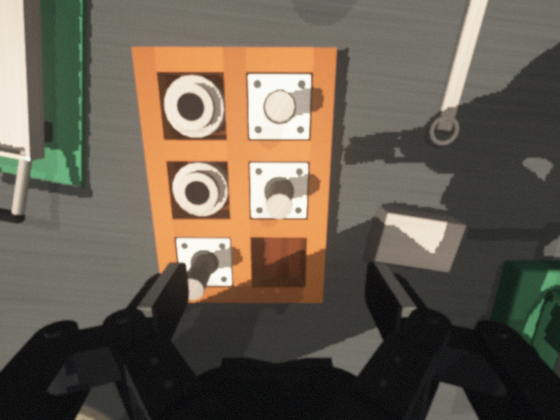

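Wrist view: the tray is square to the image. Shank tops are at A (280,106), B (279,205) and C (195,290). That puts the punches at about A (560,-293), B (477,-302) and C (385,-228), which fits the pocket grid. I'll grasp A first.

>>> {"fn": "carry_out", "kwargs": {"targets": [{"dp": [25, 1, 0], "yaw": 0}, {"dp": [55, 2, 10], "yaw": 0}, {"dp": [76, 3, 25], "yaw": 0}, {"dp": [81, 3, 50], "yaw": 0}, {"dp": [81, 3, 80], "yaw": 0}, {"dp": [81, 3, 110], "yaw": 0}, {"dp": [81, 3, 135], "yaw": 0}, {"dp": [81, 3, 152], "yaw": 0}, {"dp": [81, 3, 158], "yaw": 0}, {"dp": [81, 3, 158], "yaw": 0}]}}

```text
clock: 3.82
eef_pos: [560.9, -293.2, 51.6]
tcp_rot: [3.142, -0.0, 0.107]
contact_force: [-0.4, -0.3, 0.1]
opening: 1.004
grasp_force: 0.0
```

>>> {"fn": "carry_out", "kwargs": {"targets": [{"dp": [0, 0, 0], "yaw": 0}, {"dp": [0, 0, 0], "yaw": 0}, {"dp": [0, 0, 0], "yaw": 0}, {"dp": [0, 0, 0], "yaw": 0}, {"dp": [0, 0, 0], "yaw": 0}, {"dp": [0, 0, 0], "yaw": 0}], "fingers": -1, "grip_force": 90}}

```text
clock: 4.58
eef_pos: [560.9, -293.5, 51.7]
tcp_rot: [3.141, -0.0, 0.106]
contact_force: [-2.2, 1.3, 6.0]
opening: 0.26
grasp_force: 87.8
```

>>> {"fn": "carry_out", "kwargs": {"targets": [{"dp": [0, 0, -4], "yaw": 0}, {"dp": [0, 0, -12], "yaw": 0}, {"dp": [0, 0, -22], "yaw": 0}, {"dp": [0, 0, -34], "yaw": 0}, {"dp": [0, 0, -50], "yaw": 0}, {"dp": [0, 0, -68], "yaw": 0}, {"dp": [0, 0, -84], "yaw": 0}, {"dp": [0, 0, -90], "yaw": 0}]}}

```text
clock: 5.58
eef_pos: [561.4, -293.8, 143.0]
tcp_rot: [3.14, -0.002, 0.106]
contact_force: [0.2, -0.6, -5.1]
opening: 0.259
grasp_force: 88.3
```

Run:
```python
from h import *
np.set_printoptions(precision=1,suppress=True)
s=r.sense();print(s['clock'],s['eef_pos'],s['tcp_rot'])
c=np.array([600.5,-20]);a=-0.103;u=np.array([np.cos(a),np.sin(a)])
for x in(70,7,-56):
    p=c+x*u;print(x,p,body([*p,141]))
im=r.grab_frame('scene');cv2.imwrite('pics/s1.png',im[:,:,::-1])
```

```text
5.575 [ 561.4 -293.8  143. ] [ 3.1 -0.   0.1]
70 [670.1 -27.2] [ 136.4 -253.5    2. ]
7 [607.5 -20.7] [  74.8 -266.6    1.8]
-56 [544.8 -14.2] [  13.2 -279.7    1.7]
```

>>> {"fn": "carry_out", "kwargs": {"targets": [{"dp": [8, -14, 0], "yaw": 1}, {"dp": [24, -44, 0], "yaw": 3}, {"dp": [44, -82, 0], "yaw": 5}, {"dp": [64, -120, 0], "yaw": 6}, {"dp": [84, -158, 0], "yaw": 8}, {"dp": [104, -196, 0], "yaw": 10}, {"dp": [122, -228, 0], "yaw": 11}, {"dp": [132, -246, 0], "yaw": 12}, {"dp": [136, -254, 0], "yaw": 12}, {"dp": [136, -254, 0], "yaw": 12}]}}

```text
clock: 6.88
eef_pos: [668.7, -26.4, 140.8]
tcp_rot: [3.141, 0.001, -0.102]
contact_force: [-1.3, -1.1, -3.9]
opening: 0.259
grasp_force: 88.6
```

Run:
```python
from h import *
s=r.sense();print(s['clock'],s['eef_pos'],s['tcp_rot'])
C=cal('wrist');im=r.grab_frame('wrist')
c=np.array([600.5,-20]);a=-0.103;R=np.array([[np.cos(a),-np.sin(a)],[np.sin(a),np.cos(a)]])
g=im[:,:,::-1].copy()
for z,x,y,col in((49,105,47,(0,0,255)),(33,105,47,(255,0,0))):
    P=[[*(c+R@np.array([sx*x,sy*y])),z] for sx,sy in((1,1),(1,-1),(-1,-1),(-1,1))]
    cv2.polylines(g,[proj(C,P).astype(int)],True,col,1)
cv2.imwrite('pics/w2.png',g)
```

```text
6.875 [668.71964273 -26.38153502 140.81187961] [ 3.14133966e+00  8.47027404e-04 -1.02303675e-01]
```

View pics/w2.png

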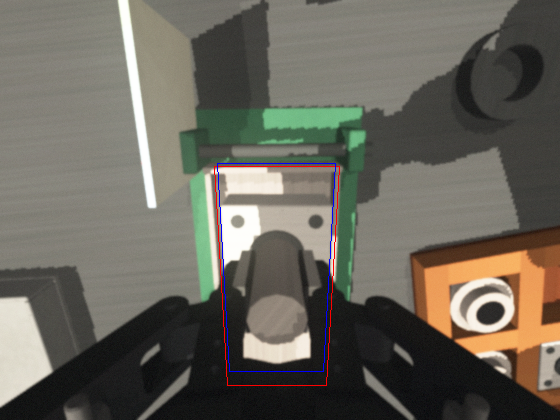

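The overlay matches the pan, and punch A is over it and centred. Lowering.

>>> {"fn": "carry_out", "kwargs": {"targets": [{"dp": [0, 0, 6], "yaw": 0}, {"dp": [0, 0, 18], "yaw": 0}, {"dp": [0, 0, 32], "yaw": 0}, {"dp": [0, 0, 45], "yaw": 0}, {"dp": [0, 0, 54], "yaw": 0}, {"dp": [0, 0, 59], "yaw": 0}, {"dp": [0, 0, 61], "yaw": 0}, {"dp": [0, 0, 62], "yaw": 0}, {"dp": [0, 0, 62], "yaw": 0}]}}

```text
clock: 8.05
eef_pos: [669.2, -26.4, 79.6]
tcp_rot: [-3.142, -0.0, -0.103]
contact_force: [-0.0, 0.2, -4.5]
opening: 0.256
grasp_force: 88.1
```

>>> {"fn": "carry_out", "kwargs": {"targets": [{"dp": [0, 0, 0.5], "yaw": 0}, {"dp": [0, 0, 1], "yaw": 0}, {"dp": [0, 0, 1], "yaw": 0}]}}

```text
clock: 8.43
eef_pos: [669.2, -26.4, 78.8]
tcp_rot: [-3.142, -0.0, -0.103]
contact_force: [-1.3, 0.2, 1.6]
opening: 0.26
grasp_force: 88.6
```

>>> {"fn": "carry_out", "kwargs": {"targets": [{"dp": [0, 0, 0], "yaw": 0}, {"dp": [0, 0, 0], "yaw": 0}, {"dp": [0, 0, 0], "yaw": 0}, {"dp": [0, 0, -8], "yaw": 0}, {"dp": [0, 0, -25], "yaw": 0}, {"dp": [0, 0, -50], "yaw": 0}, {"dp": [0, 0, -80], "yaw": 0}, {"dp": [0, 0, -90], "yaw": 0}, {"dp": [0, 0, -90], "yaw": 0}], "fingers": 0.6}}

```text
clock: 9.55
eef_pos: [669.5, -26.5, 169.3]
tcp_rot: [-3.141, -0.002, -0.103]
contact_force: [0.1, 0.5, 0.2]
opening: 0.799
grasp_force: 0.0
```

Run:
```python
from h import *
np.set_printoptions(precision=1,suppress=True)
s=r.sense();print(s['clock'],s['eef_pos'],s['tcp_rot'],body([477,-302,169]),body([385,-227.5,169]))
```

```text
9.55 [669.5 -26.5 169.3] [-3.1 -0.  -0.1] [-163.   293.9   -0. ] [-262.2  229.3   -0.2]
```

>>> {"fn": "carry_out", "kwargs": {"targets": [{"dp": [-10, 20, 0], "yaw": -2}, {"dp": [-34, 62, 0], "yaw": -4}, {"dp": [-62, 112, 0], "yaw": -6}, {"dp": [-90, 162, 0], "yaw": -8}, {"dp": [-118, 212, 0], "yaw": -10}, {"dp": [-142, 256, 0], "yaw": -12}, {"dp": [-158, 285, 0], "yaw": -12}, {"dp": [-163, 294, 10], "yaw": -12}, {"dp": [-163, 294, 35], "yaw": -12}, {"dp": [-163, 294, 65], "yaw": -12}, {"dp": [-163, 294, 92], "yaw": -12}, {"dp": [-163, 294, 110], "yaw": -12}]}}

```text
clock: 11.05
eef_pos: [476.0, -300.7, 55.9]
tcp_rot: [-3.14, 0.002, 0.107]
contact_force: [-0.3, -0.1, 0.6]
opening: 0.798
grasp_force: 0.0
```

>>> {"fn": "carry_out", "kwargs": {"targets": [{"dp": [0, 0, 7], "yaw": 0}, {"dp": [0, 0, 7], "yaw": 0}]}}

```text
clock: 11.3
eef_pos: [476.7, -301.9, 51.0]
tcp_rot: [-3.141, 0.0, 0.106]
contact_force: [0.7, 0.1, 0.2]
opening: 0.801
grasp_force: 0.0
```

>>> {"fn": "carry_out", "kwargs": {"targets": [{"dp": [0, 0, 0], "yaw": 0}, {"dp": [0, 0, 0], "yaw": 0}, {"dp": [0, 0, 0], "yaw": 0}, {"dp": [0, 0, 0], "yaw": 0}, {"dp": [0, 0, 0], "yaw": 0}], "fingers": -1}}

```text
clock: 11.92
eef_pos: [477.0, -302.4, 52.1]
tcp_rot: [3.141, -0.001, 0.106]
contact_force: [-1.4, 1.1, 6.3]
opening: 0.259
grasp_force: 87.7
```

>>> {"fn": "carry_out", "kwargs": {"targets": [{"dp": [0, 0, -4], "yaw": 0}, {"dp": [0, 0, -12], "yaw": 0}, {"dp": [0, 0, -22], "yaw": 0}, {"dp": [0, 0, -34], "yaw": 0}, {"dp": [0, 0, -50], "yaw": 0}, {"dp": [0, 0, -68], "yaw": 0}, {"dp": [0, 0, -84], "yaw": 0}, {"dp": [0, 0, -90], "yaw": 0}, {"dp": [0, 0, -90], "yaw": 0}]}}

```text
clock: 13.05
eef_pos: [476.8, -302.2, 141.8]
tcp_rot: [3.141, -0.001, 0.106]
contact_force: [-0.1, -0.4, -2.9]
opening: 0.259
grasp_force: 88.2
```

Run:
```python
from h import *
np.set_printoptions(precision=1,suppress=True)
s=r.sense();print(s['clock'],s['eef_pos'],s['tcp_rot'],s['opening'],s['grasp_force'])
c=np.array([600.5,-20]);a=-0.103;u=np.array([np.cos(a),np.sin(a)])
for x in(70,4,-62):
    p=c+x*u;print(x,p,body([*p,141]))
```

```text
13.05 [ 476.8 -302.2  141.8] [ 3.1 -0.   0.1] 0.2591563881500381 88.15828084945679
70 [670.1 -27.2] [ 221.4 -253.     0.8]
4 [604.5 -20.4] [ 156.9 -266.7    0.7]
-62 [538.8 -13.6] [  92.3 -280.4    0.7]
```

>>> {"fn": "carry_out", "kwargs": {"targets": [{"dp": [8, -14, 0], "yaw": 1}, {"dp": [25, -44, 0], "yaw": 3}, {"dp": [49, -84, 0], "yaw": 5}, {"dp": [73, -125, 0], "yaw": 6}, {"dp": [97, -166, 0], "yaw": 8}, {"dp": [120, -206, 0], "yaw": 10}, {"dp": [140, -240, 0], "yaw": 11}, {"dp": [152, -260, 0], "yaw": 12}, {"dp": [156, -267, 0], "yaw": 12}, {"dp": [156, -267, 2], "yaw": 12}, {"dp": [156, -267, 12], "yaw": 12}, {"dp": [156, -267, 24], "yaw": 12}]}}

```text
clock: 14.55
eef_pos: [603.0, -20.9, 116.5]
tcp_rot: [3.141, 0.0, -0.104]
contact_force: [0.4, -0.7, -3.7]
opening: 0.261
grasp_force: 88.4
```

>>> {"fn": "carry_out", "kwargs": {"targets": [{"dp": [0, 0, 0], "yaw": 0}, {"dp": [0, 0, 6], "yaw": 0}, {"dp": [0, 0, 16], "yaw": 0}, {"dp": [0, 0, 26], "yaw": 0}, {"dp": [0, 0, 33], "yaw": 0}, {"dp": [0, 0, 36], "yaw": 0}, {"dp": [0, 0, 37], "yaw": 0}, {"dp": [0, 0, 37], "yaw": 0}]}}

```text
clock: 15.55
eef_pos: [603.6, -20.0, 80.5]
tcp_rot: [-3.142, -0.0, -0.103]
contact_force: [-0.1, 0.7, -2.6]
opening: 0.257
grasp_force: 88.4
```

>>> {"fn": "carry_out", "kwargs": {"targets": [{"dp": [0, 0, 0.7], "yaw": 0}, {"dp": [0, 0, 1.4], "yaw": 0}, {"dp": [0, 0, 1.4], "yaw": 0}]}}

```text
clock: 15.92
eef_pos: [603.6, -20.0, 79.2]
tcp_rot: [-3.142, -0.0, -0.103]
contact_force: [-0.9, -0.3, -0.2]
opening: 0.26
grasp_force: 89.1
```

>>> {"fn": "carry_out", "kwargs": {"targets": [{"dp": [0, 0, 0.3], "yaw": 0}, {"dp": [0, 0, 0.3], "yaw": 0}, {"dp": [0, 0, 0.3], "yaw": 0}, {"dp": [0, 0, -8], "yaw": 0}, {"dp": [0, 0, -25], "yaw": 0}, {"dp": [0, 0, -50], "yaw": 0}, {"dp": [0, 0, -80], "yaw": 0}, {"dp": [0, 0, -90], "yaw": 0}, {"dp": [0, 0, -90], "yaw": 0}], "fingers": 0.6}}

```text
clock: 17.05
eef_pos: [603.9, -20.0, 169.8]
tcp_rot: [-3.141, -0.002, -0.103]
contact_force: [-0.5, 0.7, 0.3]
opening: 0.797
grasp_force: 0.0
```

Run:
```python
from h import *
np.set_printoptions(precision=1,suppress=True)
s=r.sense();print(s['clock'],s['eef_pos'],s['tcp_rot'],body([385,-228,169]))
```

```text
17.05 [603.9 -20.  169.8] [-3.1 -0.  -0.1] [-196.3  229.4    0.4]
```

>>> {"fn": "carry_out", "kwargs": {"targets": [{"dp": [-13, 15, 0], "yaw": -2}, {"dp": [-42, 48, 0], "yaw": -4}, {"dp": [-76, 88, 0], "yaw": -6}, {"dp": [-110, 128, 0], "yaw": -8}, {"dp": [-144, 168, 0], "yaw": -10}, {"dp": [-174, 203, 0], "yaw": -12}, {"dp": [-191, 223, 0], "yaw": -12}, {"dp": [-196, 229, 5], "yaw": -12}, {"dp": [-196, 229, 25], "yaw": -12}, {"dp": [-196, 229, 55], "yaw": -12}, {"dp": [-196, 229, 85], "yaw": -12}, {"dp": [-196, 229, 108], "yaw": -12}]}}

```text
clock: 18.55
eef_pos: [384.7, -226.7, 59.0]
tcp_rot: [-3.14, 0.001, 0.107]
contact_force: [0.1, -0.7, -0.2]
opening: 0.802
grasp_force: 0.0
```

>>> {"fn": "carry_out", "kwargs": {"targets": [{"dp": [0, 0, 6], "yaw": 0}, {"dp": [0, 0, 9], "yaw": 0}, {"dp": [0, 0, 9], "yaw": 0}]}}

```text
clock: 18.92
eef_pos: [385.3, -227.7, 52.3]
tcp_rot: [3.141, -0.001, 0.106]
contact_force: [0.2, 0.4, 0.5]
opening: 0.801
grasp_force: 0.0
```

>>> {"fn": "carry_out", "kwargs": {"targets": [{"dp": [0, 0, 0], "yaw": 0}, {"dp": [0, 0, 0], "yaw": 0}, {"dp": [0, 0, 0], "yaw": 0}, {"dp": [0, 0, 0], "yaw": 0}, {"dp": [0, 0, 0], "yaw": 0}], "fingers": -1}}

```text
clock: 19.55
eef_pos: [385.0, -227.8, 52.4]
tcp_rot: [3.141, -0.0, 0.106]
contact_force: [-1.2, 0.5, 5.6]
opening: 0.259
grasp_force: 87.7
```

>>> {"fn": "carry_out", "kwargs": {"targets": [{"dp": [0, 0, -4], "yaw": 0}, {"dp": [0, 0, -12], "yaw": 0}, {"dp": [0, 0, -22], "yaw": 0}, {"dp": [0, 0, -34], "yaw": 0}, {"dp": [0, 0, -50], "yaw": 0}, {"dp": [0, 0, -68], "yaw": 0}, {"dp": [0, 0, -84], "yaw": 0}, {"dp": [0, 0, -95], "yaw": 0}, {"dp": [0, 0, -95], "yaw": 0}]}}

```text
clock: 20.68
eef_pos: [385.3, -227.9, 147.8]
tcp_rot: [3.14, -0.002, 0.106]
contact_force: [0.1, -0.3, -5.3]
opening: 0.261
grasp_force: 88.3
```

Run:
```python
from h import *
np.set_printoptions(precision=1,suppress=True)
s=r.sense();print(s['clock'],s['eef_pos'],s['tcp_rot'],s['opening'],s['grasp_force'])
c=np.array([600.5,-20]);a=-0.103;u=np.array([np.cos(a),np.sin(a)])
for x in(-63,):
    p=c+x*u;print(x,p,body([*p,141]))
```

```text
20.675 [ 385.3 -227.9  147.8] [ 3.1 -0.   0.1] 0.2611016206075154 88.32047939300537
-63 [537.8 -13.5] [ 174.3 -197.     6.9]
```

>>> {"fn": "carry_out", "kwargs": {"targets": [{"dp": [9, -10, 0], "yaw": 1}, {"dp": [29, -33, 0], "yaw": 3}, {"dp": [55, -63, 0], "yaw": 5}, {"dp": [81, -93, 0], "yaw": 6}, {"dp": [107, -123, 0], "yaw": 8}, {"dp": [133, -152, 0], "yaw": 10}, {"dp": [155, -176, 0], "yaw": 11}, {"dp": [169, -192, 0], "yaw": 12}, {"dp": [174, -197, 0], "yaw": 12}, {"dp": [174, -197, 4], "yaw": 12}, {"dp": [174, -197, 15], "yaw": 12}, {"dp": [174, -197, 28], "yaw": 12}]}}

```text
clock: 22.18
eef_pos: [536.5, -13.9, 118.0]
tcp_rot: [3.141, 0.0, -0.104]
contact_force: [-0.6, -1.4, -4.8]
opening: 0.253
grasp_force: 88.6
```

>>> {"fn": "carry_out", "kwargs": {"targets": [{"dp": [0, 0, 3], "yaw": 0}, {"dp": [0, 0, 10], "yaw": 0}, {"dp": [0, 0, 20], "yaw": 0}, {"dp": [0, 0, 30], "yaw": 0}, {"dp": [0, 0, 36], "yaw": 0}, {"dp": [0, 0, 39], "yaw": 0}, {"dp": [0, 0, 39.5], "yaw": 0}, {"dp": [0, 0, 39.5], "yaw": 0}]}}

```text
clock: 23.18
eef_pos: [537.2, -13.3, 79.6]
tcp_rot: [-3.142, -0.001, -0.103]
contact_force: [0.2, 0.1, -4.6]
opening: 0.261
grasp_force: 88.7
```

>>> {"fn": "carry_out", "kwargs": {"targets": [{"dp": [0, 0, 0.6], "yaw": 0}, {"dp": [0, 0, 0.6], "yaw": 0}]}}

```text
clock: 23.42
eef_pos: [537.3, -13.3, 79.4]
tcp_rot: [-3.142, -0.001, -0.103]
contact_force: [-1.4, 0.9, 4.7]
opening: 0.26
grasp_force: 89.7
```

>>> {"fn": "carry_out", "kwargs": {"targets": [{"dp": [0, 0, 0], "yaw": 0}, {"dp": [0, 0, 0], "yaw": 0}, {"dp": [0, 0, 0], "yaw": 0}, {"dp": [0, 0, -8], "yaw": 0}, {"dp": [0, 0, -25], "yaw": 0}, {"dp": [0, 0, -50], "yaw": 0}, {"dp": [0, 0, -80], "yaw": 0}, {"dp": [0, 0, -110], "yaw": 0}, {"dp": [-30, 0, -120], "yaw": 0}, {"dp": [-70, 0, -120], "yaw": 0}, {"dp": [-100, 0, -120], "yaw": 0}, {"dp": [-100, 0, -120], "yaw": 0}], "fingers": 0.6}}

```text
clock: 24.92
eef_pos: [435.9, -2.8, 199.8]
tcp_rot: [-3.142, -0.0, -0.103]
contact_force: [-0.3, 0.1, 1.0]
opening: 0.798
grasp_force: 0.0
```

Run:
```python
from h import *
np.set_printoptions(precision=1,suppress=True)
s=r.sense();print(s['clock'],s['eef_pos'],s['tcp_rot'])
C=cal('wrist');im=r.grab_frame('wrist')
hz=np.array([719.4,-32.3]);u=np.array([np.cos(-.103),np.sin(-.103)]);v=np.array([-u[1],u[0]])
h=hz-285*u;print(h,proj(C,[[*(h+45*v),60],[*(h-45*v),60],[*h,60]]).tolist(),body([*h,60]))
cv2.imwrite('pics/w3.png',im[:,:,::-1])
```

```text
24.925 [435.9  -2.8 199.8] [-3.1 -0.  -0.1]
[435.9  -3. ] [[228.09819600254775, 196.82774024666818], [324.52384398207147, 196.75520865555654], [276.3103306609792, 196.79147496962898]] [ -2.    0.2 140.1]
```

View pics/w3.png

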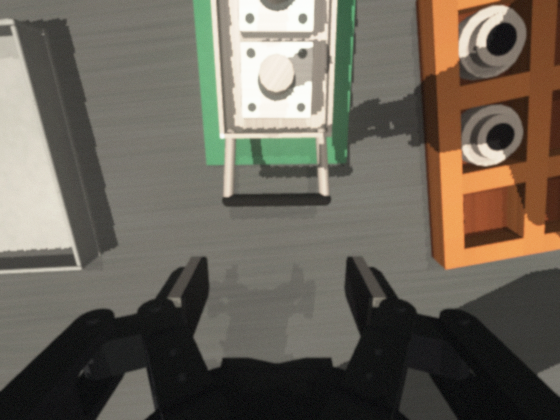

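The handle spans (222..330, 199) with its centre at (276,199), about 2 mm nearer than I assumed. The punches stand in the pan, with C's shank at (277,73). I'll turn 90° and pinch the handle.

>>> {"fn": "carry_out", "kwargs": {"targets": [{"dp": [-4, 0, 5], "yaw": -6}, {"dp": [-4, 0, 15], "yaw": -16}, {"dp": [-4, 0, 25], "yaw": -26}, {"dp": [-4, 0, 35], "yaw": -36}, {"dp": [-4, 0, 45], "yaw": -46}, {"dp": [-4, 0, 55], "yaw": -56}, {"dp": [-4, 0, 65], "yaw": -66}, {"dp": [-4, 0, 75], "yaw": -76}, {"dp": [-4, 0, 85], "yaw": -85}, {"dp": [-4, 0, 90], "yaw": -90}, {"dp": [-4, 0, 95], "yaw": -90}, {"dp": [-4, 0, 95], "yaw": -90}], "fingers": -0.1}}

```text
clock: 26.48
eef_pos: [434.1, -2.6, 103.7]
tcp_rot: [3.142, 0.0, 1.466]
contact_force: [0.3, 0.1, -0.9]
opening: 0.452
grasp_force: 0.0
```

Run:
```python
from h import *
s=r.sense();print(s['eef_pos'],s['tcp_rot'],s['opening'],body([434,-3,49]),s['qpos'])
```

```text
[434.09555616  -2.61269051 103.72135321] [3.14152862e+00 2.62789573e-05 1.46555865e+00] 0.45226959593184635 [-0.39376629 -0.0578469  54.72135999] [-9.44914075e-03  2.57463385e-01  2.14579491e+00 -4.79669821e-05
  7.38273134e-01  9.58240101e-02]
```

>>> {"fn": "carry_out", "kwargs": {"targets": [{"dp": [0, 0, 8], "yaw": 0}, {"dp": [0, 0, 24], "yaw": 0}, {"dp": [0, 0, 40], "yaw": 0}, {"dp": [0, 0, 51], "yaw": 0}, {"dp": [0, 0, 54], "yaw": 0}, {"dp": [0, 0, 54], "yaw": 0}]}}

```text
clock: 27.22
eef_pos: [433.6, -2.6, 49.8]
tcp_rot: [-3.141, 0.0, 1.467]
contact_force: [0.0, 0.4, 0.9]
opening: 0.453
grasp_force: 0.0
```

>>> {"fn": "carry_out", "kwargs": {"targets": [{"dp": [0, 0, 0], "yaw": 0}, {"dp": [0, 0, 0], "yaw": 0}, {"dp": [0, 0, 0], "yaw": 0}, {"dp": [0, 0, 0], "yaw": 0}, {"dp": [0, 0, 0], "yaw": 0}], "fingers": -1, "grip_force": 80}}

```text
clock: 27.85
eef_pos: [434.2, -2.6, 50.4]
tcp_rot: [3.14, -0.0, 1.468]
contact_force: [-1.2, -0.7, 7.1]
opening: 0.109
grasp_force: 78.0
```

>>> {"fn": "carry_out", "kwargs": {"targets": [{"dp": [0, 0.2, -3], "yaw": 0}, {"dp": [0, 0.7, -9], "yaw": 0}, {"dp": [0, 1.3, -16], "yaw": 0}, {"dp": [0, 2, -22], "yaw": 0}, {"dp": [0, 3, -28.5], "yaw": 0}, {"dp": [0, 4, -35], "yaw": 0}, {"dp": [0, 5.3, -41.5], "yaw": 0}, {"dp": [0, 6.7, -48.5], "yaw": 0}, {"dp": [0, 8.3, -55], "yaw": 0}, {"dp": [0, 10, -61.3], "yaw": 0}, {"dp": [0, 11.7, -67.3], "yaw": 0}, {"dp": [0, 13.6, -73.3], "yaw": 0}]}}

```text
clock: 29.35
eef_pos: [447.0, -3.8, 123.3]
tcp_rot: [-3.141, -0.0, 1.467]
contact_force: [3.8, 1.0, -11.0]
opening: 0.112
grasp_force: 77.8
```

Run:
```python
from h import *
s=r.sense();print(s['eef_pos'],s['tcp_rot'],s['opening'],s['contact_force'],s['grasp_force'])
im=r.grab_frame('scene')[110:320,180:400,::-1];cv2.imwrite('pics/s2.png',cv2.resize(im,None,fx=2.8,fy=2.8,interpolation=cv2.INTER_CUBIC)[:600])
```

```text
[447.00221402  -3.83069316 123.27187503] [-3.14141261e+00 -2.67598899e-04  1.46736768e+00] 0.11187053914617853 [  3.79639392   0.97684714 -10.98306442] 77.79259443283081
```

View pics/s2.png

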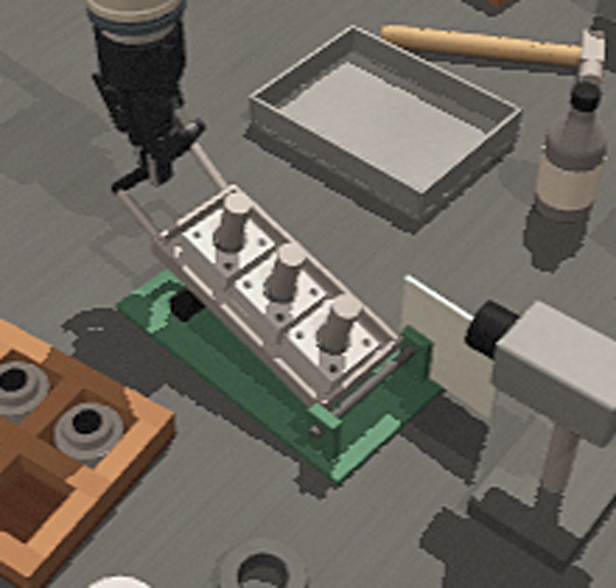

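The pan is half raised, the punches stand in a row, and the handle is still pinched. I'll continue to 30°.

>>> {"fn": "carry_out", "kwargs": {"targets": [{"dp": [0, 1.9, -6], "yaw": 0}, {"dp": [0, 4.1, -11.7], "yaw": 0}, {"dp": [0, 6.3, -17.5], "yaw": 0}, {"dp": [0, 8.7, -23.3], "yaw": 0}, {"dp": [0, 11.2, -29], "yaw": 0}, {"dp": [0, 13.8, -34.6], "yaw": 0}, {"dp": [0, 16.5, -40.2], "yaw": 0}, {"dp": [0, 19.4, -45.7], "yaw": 0}, {"dp": [0, 22.4, -51.2], "yaw": 0}, {"dp": [0, 25.5, -56.6], "yaw": 0}, {"dp": [0, 28.7, -62], "yaw": 0}, {"dp": [0, 32.1, -67.2], "yaw": 0}]}}

```text
clock: 30.9
eef_pos: [477.0, -6.6, 189.7]
tcp_rot: [-3.137, -0.001, 1.467]
contact_force: [-1.4, 6.4, -7.6]
opening: 0.111
grasp_force: 77.8
```

Run:
```python
from h import *
s=r.sense();p=s['eef_pos'];print(s['clock'],p,s['opening'],s['contact_force'],s['grasp_force'])
u=np.array([np.cos(-.103),np.sin(-.103)]);h0=np.array([434.1,-2.6]);d=(p[:2]-h0)@u
# handle height = 60+(z-50.4); angle from height and from x
from scipy.optimize import brentq
print(np.degrees(brentq(lambda t:285*np.sin(t)-15*(1-np.cos(t))-(p[2]-50.4),0,.9)),np.degrees(brentq(lambda t:285*(1-np.cos(t))+15*np.sin(t)-d,0,.9)))
im=r.grab_frame('scene')[110:320,180:400,::-1];cv2.imwrite('pics/s3.png',cv2.resize(im,None,fx=2.8,fy=2.8,interpolation=cv2.INTER_CUBIC))
```

```text
30.9 [476.96981877  -6.60899199 189.67337681] 0.11068538927586115 [-1.39769963  6.37538209 -7.55647688] 77.83919334411621
29.709111262520917 29.018660274505624
```

View pics/s3.png

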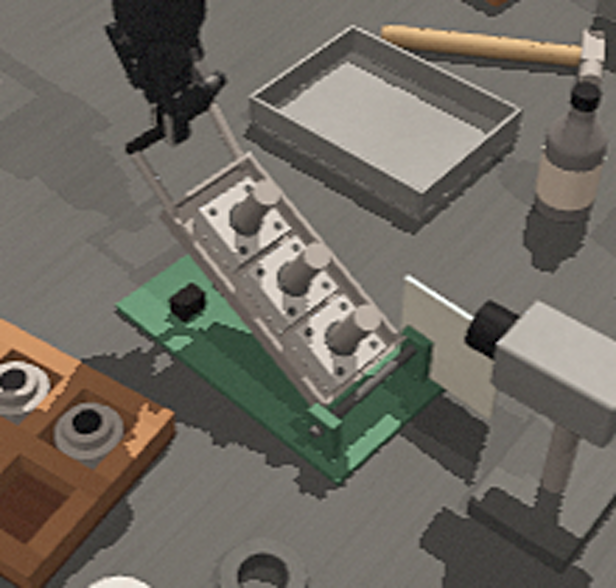

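The pan is near 30° with the punches upright on its floor. I'll trim slightly and hold for more than 5 s.

>>> {"fn": "carry_out", "kwargs": {"targets": [{"dp": [0, 0.5, -0.7], "yaw": 0}, {"dp": [0, 0.5, -0.7], "yaw": 0}, {"dp": [0, 0.5, -0.7], "yaw": 0}, {"dp": [0, 0.5, -0.7], "yaw": 0}, {"dp": [0, 0.5, -0.7], "yaw": 0}, {"dp": [0, 0.5, -0.7], "yaw": 0}, {"dp": [0, 0.5, -0.7], "yaw": 0}, {"dp": [0, 0.5, -0.7], "yaw": 0}]}}

```text
clock: 31.95
eef_pos: [477.5, -6.7, 190.6]
tcp_rot: [-3.137, -0.001, 1.467]
contact_force: [-3.2, 5.7, -6.1]
opening: 0.105
grasp_force: 78.3
```

Run:
```python
from h import *
s=r.sense();p=s['eef_pos'];print(s['clock'],p,s['opening'],s['contact_force'],s['grasp_force'])
from scipy.optimize import brentq
print(np.degrees(brentq(lambda t:285*np.sin(t)-15*(1-np.cos(t))-(p[2]-50.4),0,.9)))
im=r.grab_frame('top')[130:260,220:330,::-1];cv2.imwrite('pics/t2.png',cv2.resize(im,None,fx=4.5,fy=4.5,interpolation=cv2.INTER_CUBIC))
```

```text
31.95 [477.52106456  -6.65303524 190.578091  ] 0.10469818613305829 [-3.2420179   5.71208678 -6.12804966] 78.27792406082153
29.925265190715717
```

View pics/t2.png

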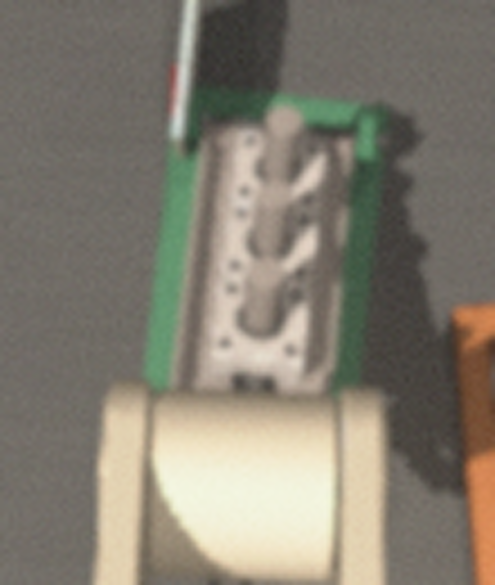

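The red needle shows at the dial plate at (173,90) and the punches stand in line. The computed tip angle is 29.9°, so I'll hold.

>>> {"fn": "carry_out", "kwargs": {"targets": [{"dp": [0, 0.5, -1], "yaw": 0}, {"dp": [0, 0.5, -1], "yaw": 0}, {"dp": [0, 0.5, -1], "yaw": 0}, {"dp": [0, 0.5, -1], "yaw": 0}, {"dp": [0, 0.5, -1], "yaw": 0}, {"dp": [0, 0.5, -1], "yaw": 0}, {"dp": [0, 0.5, -1], "yaw": 0}, {"dp": [0, 0.5, -1], "yaw": 0}, {"dp": [0, 0.5, -1], "yaw": 0}, {"dp": [0, 0.5, -1], "yaw": 0}, {"dp": [0, 0.5, -1], "yaw": 0}, {"dp": [0, 0.5, -1], "yaw": 0}]}}

```text
clock: 33.5
eef_pos: [478.2, -6.7, 191.6]
tcp_rot: [-3.138, -0.001, 1.467]
contact_force: [-2.2, 5.6, -5.7]
opening: 0.108
grasp_force: 78.2
```

>>> {"fn": "carry_out", "kwargs": {"targets": [{"dp": [0, 0, 0], "yaw": 0}, {"dp": [0, 0, 0], "yaw": 0}, {"dp": [0, 0, 0], "yaw": 0}, {"dp": [0, 0, 0], "yaw": 0}, {"dp": [0, 0, 0], "yaw": 0}, {"dp": [0, 0, 0], "yaw": 0}, {"dp": [0, 0, 0], "yaw": 0}, {"dp": [0, 0, 0], "yaw": 0}, {"dp": [0, 0, 0], "yaw": 0}, {"dp": [0, 0, 0], "yaw": 0}, {"dp": [0, 0, 0], "yaw": 0}, {"dp": [0, 0, 0], "yaw": 0}]}}

```text
clock: 35.0
eef_pos: [478.2, -6.7, 191.6]
tcp_rot: [-3.138, -0.001, 1.467]
contact_force: [-0.7, 5.6, -5.6]
opening: 0.104
grasp_force: 78.2
```

>>> {"fn": "carry_out", "kwargs": {"targets": [{"dp": [0, 0, 0], "yaw": 0}, {"dp": [0, 0, 0], "yaw": 0}, {"dp": [0, 0, 0], "yaw": 0}, {"dp": [0, 0, 0], "yaw": 0}, {"dp": [0, 0, 0], "yaw": 0}, {"dp": [0, 0, 0], "yaw": 0}, {"dp": [0, 0, 0], "yaw": 0}, {"dp": [0, 0, 0], "yaw": 0}, {"dp": [0, 0, 0], "yaw": 0}, {"dp": [0, 0, 0], "yaw": 0}, {"dp": [0, 0, 0], "yaw": 0}, {"dp": [0, 0, 0], "yaw": 0}]}}

```text
clock: 36.5
eef_pos: [478.1, -6.7, 191.6]
tcp_rot: [-3.138, -0.001, 1.467]
contact_force: [-2.0, 5.7, -5.9]
opening: 0.106
grasp_force: 78.2
```

>>> {"fn": "carry_out", "kwargs": {"targets": [{"dp": [0, 0, 0], "yaw": 0}, {"dp": [0, 0, 0], "yaw": 0}, {"dp": [0, 0, 0], "yaw": 0}, {"dp": [0, 0, 0], "yaw": 0}, {"dp": [0, 0, 0], "yaw": 0}, {"dp": [0, 0, 0], "yaw": 0}, {"dp": [0, 0, 0], "yaw": 0}, {"dp": [0, 0, 0], "yaw": 0}, {"dp": [0, 0, 0], "yaw": 0}, {"dp": [0, 0, 0], "yaw": 0}, {"dp": [0, 0, 0], "yaw": 0}, {"dp": [0, 0, 0], "yaw": 0}]}}

```text
clock: 38.0
eef_pos: [478.2, -6.7, 191.6]
tcp_rot: [-3.138, -0.001, 1.467]
contact_force: [-1.8, 6.6, -6.2]
opening: 0.104
grasp_force: 78.2
```

Run:
```python
from h import *
s=r.sense();p=s['eef_pos'];print(s['clock'],p,s['opening'],s['contact_force'],s['grasp_force'],s['wrist_torque'])
im=r.grab_frame('wrist');cv2.imwrite('pics/w4.png',im[:,:,::-1])
```

```text
38.0 [478.19654714  -6.71150753 191.60613684] 0.10359246503280516 [-1.81268584  6.6462668  -6.24460121] 78.22031378746033 [0.92519409 0.31066803 0.08351469]
```

View pics/w4.png

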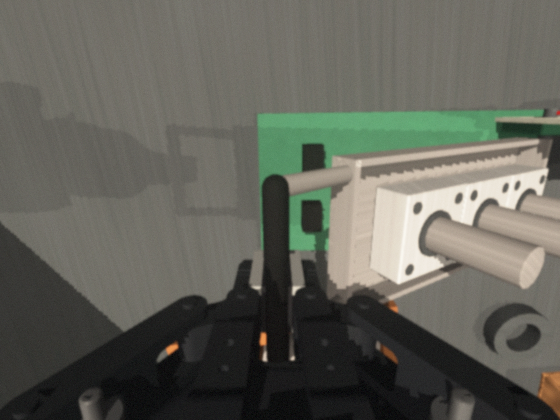

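Run:
```python
from h import *
C=cal('wrist')
a=-.103;Rz=np.array([[np.cos(a),-np.sin(a),0],[np.sin(a),np.cos(a),0],[0,0,1]]);H=np.array([717.6,-32,45])
for d in(27,28,29,30,31,32,33):
    t=np.radians(d);Ry=np.array([[np.cos(t),0,np.sin(t)],[0,1,0],[-np.sin(t),0,np.cos(t)]])
    P=[H+Rz@Ry@np.array(q) for q in((-285,45,15),(-229,50,4),(-229,-50,4))];print(d,proj(C,P).round().tolist(),P[0].round())
```

```text
27 [[264.0, 184.0], [346.0, 161.0], [336.0, 311.0]] [476.  38. 188.]
28 [[270.0, 186.0], [350.0, 162.0], [340.0, 314.0]] [479.  38. 192.]
29 [[275.0, 188.0], [355.0, 163.0], [344.0, 317.0]] [482.  38. 196.]
30 [[282.0, 190.0], [361.0, 164.0], [348.0, 321.0]] [484.  37. 200.]
31 [[288.0, 193.0], [366.0, 165.0], [353.0, 324.0]] [487.  37. 205.]
32 [[296.0, 195.0], [372.0, 166.0], [357.0, 328.0]] [490.  37. 209.]
33 [[304.0, 198.0], [379.0, 167.0], [362.0, 332.0]] [493.  36. 213.]
```

Image estimates put the tip between 29 and 30.2°. I'll trim up slightly and hold another 5 s, as time allows.

>>> {"fn": "carry_out", "kwargs": {"targets": [{"dp": [0, 0.6, -1], "yaw": 0}, {"dp": [0, 1.3, -2], "yaw": 0}, {"dp": [0, 1.3, -2], "yaw": 0}, {"dp": [0, 1.3, -2], "yaw": 0}, {"dp": [0, 1.3, -2], "yaw": 0}, {"dp": [0, 1.3, -2], "yaw": 0}, {"dp": [0, 1.3, -2], "yaw": 0}, {"dp": [0, 1.3, -2], "yaw": 0}, {"dp": [0, 1.3, -2], "yaw": 0}, {"dp": [0, 1.3, -2], "yaw": 0}, {"dp": [0, 1.3, -2], "yaw": 0}, {"dp": [0, 1.3, -2], "yaw": 0}]}}

```text
clock: 39.55
eef_pos: [479.4, -6.8, 193.5]
tcp_rot: [-3.138, -0.001, 1.467]
contact_force: [-2.3, 5.4, -6.9]
opening: 0.106
grasp_force: 78.2
```

>>> {"fn": "carry_out", "kwargs": {"targets": [{"dp": [0, 0, 0], "yaw": 0}, {"dp": [0, 0, 0], "yaw": 0}, {"dp": [0, 0, 0], "yaw": 0}, {"dp": [0, 0, 0], "yaw": 0}, {"dp": [0, 0, 0], "yaw": 0}, {"dp": [0, 0, 0], "yaw": 0}, {"dp": [0, 0, 0], "yaw": 0}, {"dp": [0, 0, 0], "yaw": 0}, {"dp": [0, 0, 0], "yaw": 0}, {"dp": [0, 0, 0], "yaw": 0}, {"dp": [0, 0, 0], "yaw": 0}, {"dp": [0, 0, 0], "yaw": 0}]}}

```text
clock: 41.05
eef_pos: [479.4, -6.8, 193.6]
tcp_rot: [-3.138, -0.001, 1.467]
contact_force: [-1.1, 5.2, -5.8]
opening: 0.107
grasp_force: 78.2
```

>>> {"fn": "carry_out", "kwargs": {"targets": [{"dp": [0, 0, 0], "yaw": 0}, {"dp": [0, 0, 0], "yaw": 0}, {"dp": [0, 0, 0], "yaw": 0}, {"dp": [0, 0, 0], "yaw": 0}, {"dp": [0, 0, 0], "yaw": 0}, {"dp": [0, 0, 0], "yaw": 0}, {"dp": [0, 0, 0], "yaw": 0}, {"dp": [0, 0, 0], "yaw": 0}, {"dp": [0, 0, 0], "yaw": 0}, {"dp": [0, 0, 0], "yaw": 0}, {"dp": [0, 0, 0], "yaw": 0}, {"dp": [0, 0, 0], "yaw": 0}]}}

```text
clock: 42.55
eef_pos: [479.4, -6.8, 193.5]
tcp_rot: [-3.138, -0.001, 1.467]
contact_force: [-1.8, 6.0, -7.0]
opening: 0.108
grasp_force: 78.2
```

>>> {"fn": "carry_out", "kwargs": {"targets": [{"dp": [0, 0, 0], "yaw": 0}, {"dp": [0, 0, 0], "yaw": 0}, {"dp": [0, 0, 0], "yaw": 0}, {"dp": [0, 0, 0], "yaw": 0}, {"dp": [0, 0, 0], "yaw": 0}, {"dp": [0, 0, 0], "yaw": 0}, {"dp": [0, 0, 0], "yaw": 0}, {"dp": [0, 0, 0], "yaw": 0}, {"dp": [0, 0, 0], "yaw": 0}, {"dp": [0, 0, 0], "yaw": 0}, {"dp": [0, 0, 0], "yaw": 0}, {"dp": [0, 0, 0], "yaw": 0}]}}

```text
clock: 44.05
eef_pos: [479.4, -6.8, 193.6]
tcp_rot: [-3.138, -0.001, 1.467]
contact_force: [-2.3, 6.5, -5.1]
opening: 0.109
grasp_force: 78.2
```

>>> {"fn": "carry_out", "kwargs": {"targets": [{"dp": [0, -1.5, 2], "yaw": 0}, {"dp": [0, -4.5, 7], "yaw": 0}, {"dp": [0, -7.5, 13], "yaw": 0}, {"dp": [0, -10.5, 19], "yaw": 0}, {"dp": [0, -13.5, 25], "yaw": 0}, {"dp": [0, -16.5, 31], "yaw": 0}, {"dp": [0, -19.3, 37], "yaw": 0}, {"dp": [0, -22, 43.5], "yaw": 0}, {"dp": [0, -24.7, 50], "yaw": 0}, {"dp": [0, -27.2, 56.5], "yaw": 0}, {"dp": [0, -29.5, 63], "yaw": 0}, {"dp": [0, -31.7, 70], "yaw": 0}]}}

```text
clock: 45.55
eef_pos: [447.1, -3.9, 123.4]
tcp_rot: [-3.137, -0.0, 1.467]
contact_force: [-5.4, 4.2, -5.0]
opening: 0.11
grasp_force: 81.7
```

>>> {"fn": "carry_out", "kwargs": {"targets": [{"dp": [0, -1.9, 6], "yaw": 0}, {"dp": [0, -3.6, 12], "yaw": 0}, {"dp": [0, -5.3, 18], "yaw": 0}, {"dp": [0, -6.8, 24], "yaw": 0}, {"dp": [0, -8.2, 30], "yaw": 0}, {"dp": [0, -9.4, 36], "yaw": 0}, {"dp": [0, -10.4, 42], "yaw": 0}, {"dp": [0, -11.3, 48.5], "yaw": 0}, {"dp": [0, -12.1, 55], "yaw": 0}, {"dp": [0, -12.8, 61], "yaw": 0}, {"dp": [0, -13.2, 67], "yaw": 0}, {"dp": [0, -13.6, 71], "yaw": 0}]}}

```text
clock: 47.05
eef_pos: [434.2, -2.7, 53.0]
tcp_rot: [-3.137, 0.0, 1.467]
contact_force: [-17.8, 4.2, 62.3]
opening: 0.108
grasp_force: 86.9
```

>>> {"fn": "carry_out", "kwargs": {"targets": [{"dp": [0, 0, 1], "yaw": 0}, {"dp": [0, 0, 1.5], "yaw": 0}, {"dp": [0, 0, 1.5], "yaw": 0}]}}

```text
clock: 47.42
eef_pos: [434.2, -2.7, 53.2]
tcp_rot: [-3.137, 0.0, 1.467]
contact_force: [-14.5, 4.8, 36.2]
opening: 0.109
grasp_force: 83.4
```

The pan is on its stop, so I'll release.

>>> {"fn": "carry_out", "kwargs": {"targets": [{"dp": [0, 0, -1], "yaw": 0}, {"dp": [0, 0, -1], "yaw": 0}, {"dp": [0, 0, -1], "yaw": 0}, {"dp": [0, 0, -12], "yaw": 0}, {"dp": [0, 0, -35], "yaw": 0}, {"dp": [0, 0, -70], "yaw": 0}, {"dp": [0, 0, -110], "yaw": 10}, {"dp": [0, 0, -150], "yaw": 20}, {"dp": [0, 0, -160], "yaw": 30}, {"dp": [0, 0, -160], "yaw": 40}, {"dp": [0, 0, -160], "yaw": 50}, {"dp": [0, 0, -160], "yaw": 60}], "fingers": 0}}

```text
clock: 48.92
eef_pos: [436.1, -2.9, 212.2]
tcp_rot: [3.141, -0.0, 0.415]
contact_force: [-0.0, 0.0, -0.4]
opening: 0.502
grasp_force: 0.0
```

>>> {"fn": "carry_out", "kwargs": {"targets": [{"dp": [0, 0, 0], "yaw": 10}, {"dp": [0, 0, 0], "yaw": 20}, {"dp": [0, 0, 0], "yaw": 28}, {"dp": [0, 0, 0], "yaw": 30}, {"dp": [0, 0, 0], "yaw": 30}, {"dp": [0, 0, 0], "yaw": 30}], "fingers": 0.6}}

```text
clock: 49.68
eef_pos: [436.2, -2.9, 211.6]
tcp_rot: [3.142, -0.0, -0.101]
contact_force: [0.1, 0.0, 1.4]
opening: 0.803
grasp_force: 0.0
```

Run:
```python
from h import *
s=r.sense();print(s['clock'],s['eef_pos'],s['tcp_rot'],s['contact_force'])
C=cal('wrist');im=r.grab_frame('wrist');t=r.grab_frame('top')[130:300,120:400]
a=cv2.resize(im,(448,336));b=cv2.resize(t,None,fx=1.9,fy=1.9,interpolation=cv2.INTER_CUBIC)
cv2.imwrite('pics/w5full.png',im[:,:,::-1])
g=np.zeros((600,560,3),np.uint8)
g[:260]=im[:260];g[265:265+b.shape[0],:b.shape[1]]=b[:335]
cv2.imwrite('pics/m1.png',g[:,:,::-1])
np.savez('w5.npz',K=C[0],r=C[1],t=C[2])
```

```text
49.675 [436.22650372  -2.87384809 211.61392003] [ 3.14156509e+00 -6.51385588e-05 -1.01460167e-01] [0.05766783 0.03036912 1.42853896]
```

View pics/m1.png

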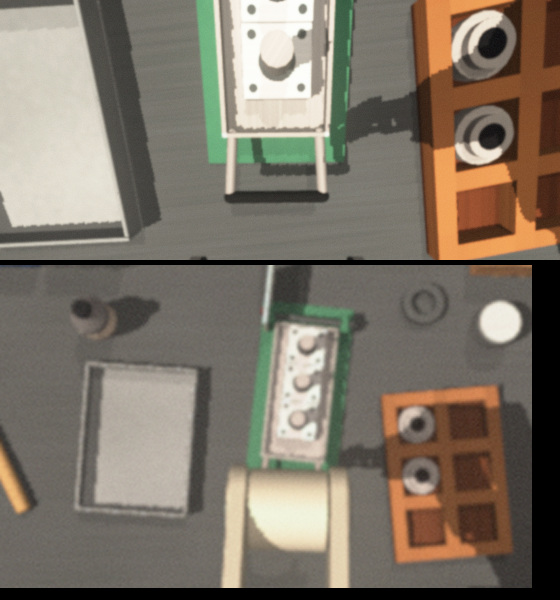

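The pan is level with the punches standing in it. The tote has been knocked aside, with its corners now at mosaic (85,361), (199,368), (187,517) and (76,511). The shank tops are at (306,344), (303,381) and (297,418). C's top in the wrist view is at (277,55).

Run:
```python
from h import *
np.set_printoptions(precision=1,suppress=True)
T=cal('top');m=lambda p:(p[0]/1.9+120-.25,(p[1]-265)/1.9+130-.25)
for k,p,z in(('FL',(85,361),40),('FR',(199,368),40),('NR',(187,517),40),('NL',(76,511),40),('A',(306,344),114),('B',(303,381),114),('C',(297,418),114)):print(k,plane(T,m(p),z))
W=np.load('w5.npz');W=(W['K'],W['r'],W['t'])
print('Cw',plane(W,(277,55),114),'base corners',plane(W,(245,98),59),plane(W,(310,99),59),'toteNR',plane(W,(128,238),40),'C tri',tri([(W,(277,55)),(T,m((297,418)))]))
s=r.sense();print(s['eef_pos'],body([543.5,-14,180]),body([609,-20.8,180]),body([675,-27.5,180]))
```

```text
FL [643.8 329.9  40. ]
FR [635.9 144.7  40. ]
NR [394.5 158.4  40. ]
NL [400.9 337.4  40. ]
A [669.1 -27.3 114. ]
B [611.6 -23.7 114. ]
C [554.3 -15.5 114. ]
Cw [548.7 -15.  114. ] base corners [525.9  15.7  59. ] [519.2 -41.6  59. ] toteNR [397.7 163.   40. ] C tri [556.5 -15.9  65. ]
[436.2  -2.9 211.5] [107.9   0.1  31.5] [173.7   0.2  31.5] [240.    0.1  31.5]
```

>>> {"fn": "carry_out", "kwargs": {"targets": [{"dp": [20, 0, 0], "yaw": 0}, {"dp": [55, 0, 0], "yaw": 0}, {"dp": [90, 0, 5], "yaw": 0}, {"dp": [110, 0, 20], "yaw": 0}, {"dp": [115, 0, 40], "yaw": 0}, {"dp": [115, 0, 65], "yaw": 0}, {"dp": [115, 0, 90], "yaw": 0}, {"dp": [115, 0, 112], "yaw": 0}, {"dp": [115, 0, 126], "yaw": 0}, {"dp": [115, 0, 132], "yaw": 0}, {"dp": [115, 0, 132], "yaw": 0}]}}

```text
clock: 51.15
eef_pos: [551.0, -14.8, 79.5]
tcp_rot: [3.142, -0.0, -0.103]
contact_force: [0.2, -0.6, -0.0]
opening: 0.798
grasp_force: 0.0
```

>>> {"fn": "carry_out", "kwargs": {"targets": [{"dp": [0, 0, 0], "yaw": 0}, {"dp": [0, 0, 0], "yaw": 0}, {"dp": [0, 0, 0], "yaw": 0}, {"dp": [0, 0, 0], "yaw": 0}, {"dp": [0, 0, 0], "yaw": 0}], "fingers": -1, "grip_force": 90}}

```text
clock: 51.78
eef_pos: [551.0, -14.6, 80.3]
tcp_rot: [-3.141, -0.001, -0.103]
contact_force: [-0.9, 0.1, 5.0]
opening: 0.26
grasp_force: 87.7
```

>>> {"fn": "carry_out", "kwargs": {"targets": [{"dp": [0, 0, -4], "yaw": 0}, {"dp": [0, 0, -12], "yaw": 0}, {"dp": [0, 0, -22], "yaw": 0}, {"dp": [0, 0, -34], "yaw": 0}, {"dp": [0, 0, -50], "yaw": 0}, {"dp": [0, 0, -64], "yaw": 0}, {"dp": [0, 0, -72], "yaw": 0}, {"dp": [0, 0, -75], "yaw": 0}, {"dp": [0, 0, -75], "yaw": 0}]}}

```text
clock: 52.9
eef_pos: [550.5, -14.7, 154.4]
tcp_rot: [3.142, 0.0, -0.103]
contact_force: [-0.4, -0.4, -5.0]
opening: 0.259
grasp_force: 88.2
```

Run:
```python
from h import *
np.set_printoptions(precision=1,suppress=True)
s=r.sense();print(s['clock'],s['eef_pos'],s['tcp_rot'],s['opening'],s['grasp_force'],s['contact_force'])
c=np.array([518.8,242.6]);a=-.044
for x in(-72,0,72):print(x,body([*(c+x*np.array([np.cos(a),np.sin(a)])),150]))
```

```text
52.9 [550.5 -14.7 154.4] [ 3.1  0.  -0.1] 0.25879364449494424 88.20685029029846 [-0.4 -0.4 -5. ]
-72 [-130.  -248.4    4.4]
0 [ -58.1 -252.7    4.4]
72 [  13.8 -256.9    4.4]
```

>>> {"fn": "carry_out", "kwargs": {"targets": [{"dp": [-6, -12, 0], "yaw": 0}, {"dp": [-20, -38, 0], "yaw": 0}, {"dp": [-38, -73, 0], "yaw": -1}, {"dp": [-57, -109, 0], "yaw": -1}, {"dp": [-76, -145, 0], "yaw": -2}, {"dp": [-95, -181, 0], "yaw": -2}, {"dp": [-112, -214, 0], "yaw": -3}, {"dp": [-124, -237, 0], "yaw": -3.4}, {"dp": [-130, -248, 0], "yaw": -3.4}, {"dp": [-130, -248, 0], "yaw": -3.4}]}}

```text
clock: 54.15
eef_pos: [446.4, 245.8, 154.2]
tcp_rot: [3.141, 0.0, -0.043]
contact_force: [0.2, -0.2, -4.0]
opening: 0.264
grasp_force: 88.6
```

Run:
```python
from h import *
s=r.sense();print(s['clock'],s['eef_pos'],s['tcp_rot'])
C=cal('wrist');im=r.grab_frame('wrist')
c=np.array([518.8,242.6]);a=-0.044;R=np.array([[np.cos(a),-np.sin(a)],[np.sin(a),np.cos(a)]])
g=im[:,:,::-1].copy()
for z,x,y,col in((40,120,90,(0,0,255)),(5,115,85,(255,0,0))):
    P=[[*(c+R@np.array([sx*x,sy*y])),z] for sx,sy in((1,1),(1,-1),(-1,-1),(-1,1))]
    q=proj(C,P).astype(int);print(z,q.tolist());cv2.polylines(g,[q],True,col,1)
cv2.imwrite('pics/w6.png',g);np.savez('w6.npz',K=C[0],r=C[1],t=C[2])
```

```text
54.15 [446.36124307 245.77294267 154.22237894] [ 3.14120284e+00  4.43530396e-04 -4.26589481e-02]
40 [[140, -72], [411, -72], [376, 255], [176, 255]]
5 [[166, -39], [385, -38], [360, 235], [191, 234]]
```

View pics/w6.png

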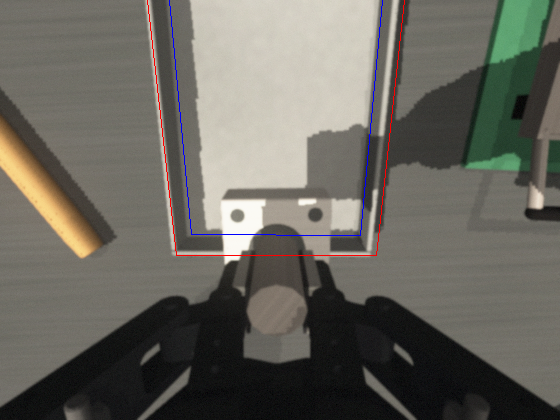

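Run:
```python
from h import *
W=np.load('w6.npz');W=(W['K'],W['r'],W['t'])
p=np.array([446.4,245.8]);u=np.array([1,-.043])
for d in(26,30,34):print(d,proj(W,[[*(p+d*u),133],[*(p+d*u),107]]).tolist())
for d in(-3,0,3):print(d,proj(W,[[*(p+d*u),188]]).tolist())
s=r.sense();print(body([446.8,246.5,55]))
```

```text
26 [[276.0053336584208, 208.79777197943125], [276.03327443261554, 195.9751285155194]]
30 [[275.99978074838214, 201.6377523888242], [276.0286363451737, 189.6813159244356]]
34 [[275.99414510189547, 194.37105097133542], [276.0239383651854, 183.30623007856514]]
-3 [[275.96697458102136, 321.7751752241023]]
0 [[275.9609982010947, 315.2990890314868]]
3 [[275.9549306257986, 308.7241823020464]]
[ 7.93787118e-02 -1.36310998e+00  9.92933306e+01]
```

The overlay fits the tote and the punch is centred in the grip (base edge rows 200/190, as predicted). Lowering.

>>> {"fn": "carry_out", "kwargs": {"targets": [{"dp": [0, -1, 8], "yaw": 0}, {"dp": [0, -1, 24], "yaw": 0}, {"dp": [0, -1, 40], "yaw": 0}, {"dp": [0, -1, 56], "yaw": 0}, {"dp": [0, -1, 72], "yaw": 0}, {"dp": [0, -1, 86], "yaw": 0}, {"dp": [0, -1, 95], "yaw": 0}, {"dp": [0, -1, 99], "yaw": 0}, {"dp": [0, -1, 100.5], "yaw": 0}, {"dp": [0, -1, 101], "yaw": 0}, {"dp": [0, -1, 101], "yaw": 0}]}}

```text
clock: 55.58
eef_pos: [447.2, 246.5, 53.8]
tcp_rot: [-3.141, -0.001, -0.044]
contact_force: [-0.1, 0.8, -3.6]
opening: 0.258
grasp_force: 88.6
```

>>> {"fn": "carry_out", "kwargs": {"targets": [{"dp": [0, 0, 0.7], "yaw": 0}, {"dp": [0, 0, 1.4], "yaw": 0}, {"dp": [0, 0, 1.4], "yaw": 0}]}}

```text
clock: 55.95
eef_pos: [447.0, 246.5, 52.4]
tcp_rot: [-3.141, -0.0, -0.044]
contact_force: [-1.1, -0.2, 0.6]
opening: 0.262
grasp_force: 89.6
```

>>> {"fn": "carry_out", "kwargs": {"targets": [{"dp": [0, 0, 0.2], "yaw": 0}, {"dp": [0, 0, 0.2], "yaw": 0}, {"dp": [0, 0, 0.2], "yaw": 0}, {"dp": [0, 0, -8], "yaw": 0}, {"dp": [0, 0, -25], "yaw": 0}, {"dp": [0, 0, -50], "yaw": 0}, {"dp": [0, 0, -80], "yaw": 0}, {"dp": [0, 0, -112], "yaw": 0}, {"dp": [0, 0, -128], "yaw": 0}, {"dp": [0, 0, -128], "yaw": 0}], "fingers": 0.6}}

```text
clock: 57.2
eef_pos: [447.6, 246.7, 181.5]
tcp_rot: [-3.14, -0.002, -0.044]
contact_force: [-0.0, 0.6, 0.6]
opening: 0.798
grasp_force: 0.0
```

Run:
```python
from h import *
s=r.sense();print(s['clock'],s['eef_pos'],s['tcp_rot'],body([612,-21,80]))
```

```text
57.2 [447.58239157 246.74360003 181.45210405] [-3.14012606e+00 -2.38727717e-03 -4.39000651e-02] [175.76669059 260.41914132 101.49017711]
```

>>> {"fn": "carry_out", "kwargs": {"targets": [{"dp": [10, 15, 0], "yaw": 0}, {"dp": [35, 52, 0], "yaw": 1}, {"dp": [65, 96, 0], "yaw": 1}, {"dp": [95, 140, 0], "yaw": 2}, {"dp": [125, 185, 0], "yaw": 3}, {"dp": [152, 225, 0], "yaw": 3.4}, {"dp": [170, 252, 0], "yaw": 3.4}, {"dp": [176, 260, 3], "yaw": 3.4}, {"dp": [176, 260, 20], "yaw": 3.4}, {"dp": [176, 260, 48], "yaw": 3.4}, {"dp": [176, 260, 76], "yaw": 3.4}, {"dp": [176, 260, 95], "yaw": 3.4}]}}

```text
clock: 58.7
eef_pos: [609.4, -20.0, 82.5]
tcp_rot: [3.142, 0.003, -0.102]
contact_force: [0.4, 0.4, 0.2]
opening: 0.798
grasp_force: 0.0
```

>>> {"fn": "carry_out", "kwargs": {"targets": [{"dp": [0, 0, 6], "yaw": 0}, {"dp": [0, 0, 6], "yaw": 0}]}}

```text
clock: 58.95
eef_pos: [611.3, -20.8, 78.9]
tcp_rot: [-3.142, 0.0, -0.103]
contact_force: [-0.4, 0.7, 0.2]
opening: 0.798
grasp_force: 0.0
```

>>> {"fn": "carry_out", "kwargs": {"targets": [{"dp": [0, 0, 0], "yaw": 0}, {"dp": [0, 0, 0], "yaw": 0}, {"dp": [0, 0, 0], "yaw": 0}, {"dp": [0, 0, 0], "yaw": 0}, {"dp": [0, 0, 0], "yaw": 0}], "fingers": -1}}

```text
clock: 59.58
eef_pos: [611.8, -21.1, 80.0]
tcp_rot: [-3.141, -0.001, -0.103]
contact_force: [-0.9, 0.3, 7.0]
opening: 0.255
grasp_force: 87.8
```

>>> {"fn": "carry_out", "kwargs": {"targets": [{"dp": [0, 0, -4], "yaw": 0}, {"dp": [0, 0, -12], "yaw": 0}, {"dp": [0, 0, -22], "yaw": 0}, {"dp": [0, 0, -34], "yaw": 0}, {"dp": [0, 0, -50], "yaw": 0}, {"dp": [0, 0, -68], "yaw": 0}, {"dp": [0, 0, -86], "yaw": 0}, {"dp": [0, 0, -100], "yaw": 0}, {"dp": [0, 0, -100], "yaw": 0}]}}

```text
clock: 60.7
eef_pos: [612.2, -21.1, 180.6]
tcp_rot: [-3.141, -0.003, -0.103]
contact_force: [-0.4, -0.2, -3.3]
opening: 0.257
grasp_force: 88.2
```

Run:
```python
from h import *
np.set_printoptions(precision=1,suppress=True)
s=r.sense();print(s['clock'],s['eef_pos'],s['tcp_rot'],s['opening'],s['grasp_force'],s['contact_force'])
c=np.array([518.8,243.6]);a=-.044
p=c+1*np.array([np.cos(a),np.sin(a)]);print(p,body([*p,179]))
C=cal('wrist');im=r.grab_frame('wrist');cv2.imwrite('pics/w7.png',im[:,:,::-1])
# base far edge in image: vertical profile through column 276 region left of shank
g=im[150:240,225:245].mean((1,2));print(np.round(g[::2]).astype(int))
u=np.array([np.cos(-.103),np.sin(-.103)]);q=s['eef_pos'];b=q[2]-47.3
for d in(26,30,34):print(d,proj(C,[[*(q[:2]+d*u),b+26],[*(q[:2]+d*u),b]])[:,1])
```

```text
60.7 [612.2 -21.1 180.6] [-3.1 -0.  -0.1] 0.2574117736608421 88.1864869594574 [-0.4 -0.2 -3.3]
[519.8 243.6] [-119.2 -253.8    1.4]
[211 212 209 206 206 206 202 201 200 197 191 191 195 199 197 196 196 194
 191 189 165 113 109 108 109 125 212 248 251 251 247 208 185 175 172 179
 195 235 250 250 250 250 251 251 250]
26 [209.  196.3]
30 [201.8 190. ]
34 [194.6 183.6]
```

>>> {"fn": "carry_out", "kwargs": {"targets": [{"dp": [-7, -15, 0], "yaw": 0}, {"dp": [-23, -49, 0], "yaw": -1}, {"dp": [-42, -90, 0], "yaw": -1}, {"dp": [-61, -131, 0], "yaw": -2}, {"dp": [-80, -172, 0], "yaw": -2}, {"dp": [-98, -210, 0], "yaw": -3}, {"dp": [-111, -238, 0], "yaw": -3.4}, {"dp": [-118, -252, 0], "yaw": -3.4}, {"dp": [-119, -254, 3], "yaw": -3.4}, {"dp": [-119, -254, 15], "yaw": -3.4}, {"dp": [-119, -254, 32], "yaw": -3.4}, {"dp": [-119, -254, 50], "yaw": -3.4}]}}

```text
clock: 62.25
eef_pos: [519.1, 242.9, 127.4]
tcp_rot: [3.141, 0.001, -0.045]
contact_force: [0.5, -0.1, -2.7]
opening: 0.262
grasp_force: 88.5
```

>>> {"fn": "carry_out", "kwargs": {"targets": [{"dp": [0, 0, 10], "yaw": 0}, {"dp": [0, 0, 24], "yaw": 0}, {"dp": [0, 0, 40], "yaw": 0}, {"dp": [0, 0, 56], "yaw": 0}, {"dp": [0, 0, 68], "yaw": 0}, {"dp": [0, 0, 74], "yaw": 0}, {"dp": [0, 0, 77], "yaw": 0}, {"dp": [0, 0, 77], "yaw": 0}, {"dp": [0, 0, 77], "yaw": 0}]}}

```text
clock: 63.38
eef_pos: [519.5, 243.9, 52.4]
tcp_rot: [-3.141, -0.001, -0.044]
contact_force: [-0.4, -0.7, -3.6]
opening: 0.26
grasp_force: 88.5
```

>>> {"fn": "carry_out", "kwargs": {"targets": [{"dp": [0, 0, 0.4], "yaw": 0}, {"dp": [0, 0, 0.7], "yaw": 0}, {"dp": [0, 0, 0.7], "yaw": 0}]}}

```text
clock: 63.75
eef_pos: [519.4, 244.0, 52.0]
tcp_rot: [-3.141, -0.001, -0.044]
contact_force: [-1.5, -0.2, 6.1]
opening: 0.257
grasp_force: 89.4
```

>>> {"fn": "carry_out", "kwargs": {"targets": [{"dp": [0, 0, 0], "yaw": 0}, {"dp": [0, 0, 0], "yaw": 0}, {"dp": [0, 0, 0], "yaw": 0}, {"dp": [0, 0, -8], "yaw": 0}, {"dp": [0, 0, -25], "yaw": 0}, {"dp": [0, 0, -50], "yaw": 0}, {"dp": [0, 0, -80], "yaw": 0}, {"dp": [0, 0, -112], "yaw": 0}, {"dp": [0, 0, -128], "yaw": 0}, {"dp": [0, 0, -128], "yaw": 0}], "fingers": 0.6}}

```text
clock: 65.0
eef_pos: [519.8, 244.1, 180.8]
tcp_rot: [-3.14, -0.002, -0.044]
contact_force: [0.5, 0.5, -2.2]
opening: 0.803
grasp_force: 0.0
```

Run:
```python
from h import *
s=r.sense();print(s['clock'],s['eef_pos'],s['tcp_rot'],body([673,-27.4,80]))
```

```text
65.0 [519.84578945 244.1241057  180.84070192] [-3.14032875e+00 -2.44046798e-03 -4.39381842e-02] [164.68624575 264.66264727 100.90848798]
```

>>> {"fn": "carry_out", "kwargs": {"targets": [{"dp": [10, 15, 0], "yaw": 0}, {"dp": [33, 53, 0], "yaw": 1}, {"dp": [61, 98, 0], "yaw": 1}, {"dp": [89, 143, 0], "yaw": 2}, {"dp": [117, 188, 0], "yaw": 3}, {"dp": [142, 229, 0], "yaw": 3.4}, {"dp": [159, 256, 0], "yaw": 3.4}, {"dp": [164.5, 264.5, 3], "yaw": 3.4}, {"dp": [164.5, 264.5, 20], "yaw": 3.4}, {"dp": [164.5, 264.5, 48], "yaw": 3.4}, {"dp": [164.5, 264.5, 76], "yaw": 3.4}, {"dp": [164.5, 264.5, 95], "yaw": 3.4}]}}

```text
clock: 66.5
eef_pos: [670.0, -26.5, 81.6]
tcp_rot: [3.142, 0.003, -0.102]
contact_force: [0.2, -0.0, 0.4]
opening: 0.797
grasp_force: 0.0
```

>>> {"fn": "carry_out", "kwargs": {"targets": [{"dp": [0, 0, 6], "yaw": 0}, {"dp": [0, 0, 6], "yaw": 0}]}}

```text
clock: 66.75
eef_pos: [671.8, -27.3, 78.2]
tcp_rot: [-3.142, 0.0, -0.103]
contact_force: [0.1, 0.6, -0.2]
opening: 0.8
grasp_force: 0.0
```

>>> {"fn": "carry_out", "kwargs": {"targets": [{"dp": [0, 0, 0], "yaw": 0}, {"dp": [0, 0, 0], "yaw": 0}, {"dp": [0, 0, 0], "yaw": 0}, {"dp": [0, 0, 0], "yaw": 0}, {"dp": [0, 0, 0], "yaw": 0}], "fingers": -1}}

```text
clock: 67.38
eef_pos: [672.4, -27.7, 79.3]
tcp_rot: [-3.142, -0.001, -0.103]
contact_force: [-1.4, 0.9, 5.0]
opening: 0.264
grasp_force: 87.8
```

>>> {"fn": "carry_out", "kwargs": {"targets": [{"dp": [0, 0, -4], "yaw": 0}, {"dp": [0, 0, -12], "yaw": 0}, {"dp": [0, 0, -22], "yaw": 0}, {"dp": [0, 0, -34], "yaw": 0}, {"dp": [0, 0, -50], "yaw": 0}, {"dp": [0, 0, -68], "yaw": 0}, {"dp": [0, 0, -86], "yaw": 0}, {"dp": [0, 0, -105], "yaw": 0}, {"dp": [0, 0, -105], "yaw": 0}]}}

```text
clock: 68.5
eef_pos: [673.1, -27.7, 185.7]
tcp_rot: [-3.141, -0.004, -0.103]
contact_force: [0.4, -0.4, -5.3]
opening: 0.261
grasp_force: 88.3
```

Run:
```python
from h import *
np.set_printoptions(precision=1,suppress=True)
s=r.sense();print(s['clock'],s['eef_pos'],s['tcp_rot'],s['opening'],s['grasp_force'],s['contact_force'])
c=np.array([518.8,243.6]);a=-.044
p=c+74*np.array([np.cos(a),np.sin(a)]);print(p,body([*p,179]))
C=cal('wrist');im=r.grab_frame('wrist')
g=im[150:240,225:245].mean((1,2));print(np.round(g[::2]).astype(int))
u=np.array([np.cos(-.103),np.sin(-.103)]);q=s['eef_pos'];b=q[2]-47.3
for d in(26,30,34):print(d,proj(C,[[*(q[:2]+d*u),b+26],[*(q[:2]+d*u),b]])[:,1])
# tote moved since? compare corners in top view
im=r.grab_frame('top');cv2.imwrite('pics/t3.png',im[:,:,::-1])
```

```text
68.5 [673.1 -27.7 185.7] [-3.1 -0.  -0.1] 0.2611269551166566 88.31517577171326 [ 0.4 -0.4 -5.3]
[592.7 240.3] [-107.6 -258.3    6.4]
[ 98  95  86  79  84  85  93 177 238 234 199 186 186 189 194 199 199 204
 207 205 203 169 119 115 115 116 134 223 251 253 253 250 216 193 183 182
 188 204 240 253 253 253 253 253 253]
26 [209.  196.4]
30 [201.9 190.1]
34 [194.6 183.7]
```

>>> {"fn": "carry_out", "kwargs": {"targets": [{"dp": [-7, -16, 0], "yaw": 0}, {"dp": [-21, -50, 0], "yaw": -1}, {"dp": [-38, -92, 0], "yaw": -1}, {"dp": [-56, -134, 0], "yaw": -2}, {"dp": [-73, -176, 0], "yaw": -2}, {"dp": [-89, -214, 0], "yaw": -3}, {"dp": [-101, -242, 0], "yaw": -3.4}, {"dp": [-107, -256, 0], "yaw": -3.4}, {"dp": [-107.5, -258, 3], "yaw": -3.4}, {"dp": [-107.5, -258, 15], "yaw": -3.4}, {"dp": [-107.5, -258, 32], "yaw": -3.4}, {"dp": [-107.5, -258, 50], "yaw": -3.4}]}}

```text
clock: 70.1
eef_pos: [591.4, 239.1, 131.6]
tcp_rot: [3.141, 0.001, -0.045]
contact_force: [0.1, 0.8, -5.3]
opening: 0.256
grasp_force: 88.7
```

>>> {"fn": "carry_out", "kwargs": {"targets": [{"dp": [0, 0, 12], "yaw": 0}, {"dp": [0, 0, 28], "yaw": 0}, {"dp": [0, 0, 45], "yaw": 0}, {"dp": [0, 0, 61], "yaw": 0}, {"dp": [0, 0, 73], "yaw": 0}, {"dp": [0, 0, 80], "yaw": 0}, {"dp": [0, 0, 82], "yaw": 0}, {"dp": [0, 0, 82], "yaw": 0}, {"dp": [0, 0, 82], "yaw": 0}]}}

```text
clock: 71.22
eef_pos: [591.9, 240.2, 51.8]
tcp_rot: [-3.141, -0.001, -0.044]
contact_force: [-0.0, -0.6, -4.0]
opening: 0.26
grasp_force: 88.8
```

>>> {"fn": "carry_out", "kwargs": {"targets": [{"dp": [0, 0, 0.4], "yaw": 0}, {"dp": [0, 0, 0.8], "yaw": 0}, {"dp": [0, 0, 0.8], "yaw": 0}]}}

```text
clock: 71.6
eef_pos: [591.9, 240.2, 51.4]
tcp_rot: [-3.141, -0.001, -0.044]
contact_force: [-2.9, -1.0, 5.5]
opening: 0.259
grasp_force: 89.8
```

>>> {"fn": "carry_out", "kwargs": {"targets": [{"dp": [0, 0, 0], "yaw": 0}, {"dp": [0, 0, 0], "yaw": 0}, {"dp": [0, 0, 0], "yaw": 0}, {"dp": [0, 0, -8], "yaw": 0}, {"dp": [0, 0, -25], "yaw": 0}, {"dp": [0, 0, -50], "yaw": 0}, {"dp": [0, 0, -80], "yaw": 0}, {"dp": [0, 0, -120], "yaw": 0}, {"dp": [0, 0, -160], "yaw": 0}, {"dp": [-50, 50, -180], "yaw": 0}, {"dp": [-95, 95, -180], "yaw": 0}, {"dp": [-130, 130, -180], "yaw": 0}], "fingers": 0.6}}

```text
clock: 73.1
eef_pos: [454.9, 114.9, 232.1]
tcp_rot: [-3.141, -0.002, -0.043]
contact_force: [1.2, -1.2, 1.0]
opening: 0.801
grasp_force: 0.0
```

>>> {"fn": "carry_out", "kwargs": {"targets": [{"dp": [-50, 35, 0], "yaw": 0}, {"dp": [-90, 70, 0], "yaw": 0}, {"dp": [-100, 80, 0], "yaw": 0}, {"dp": [-100, 80, 0], "yaw": 0}]}}

```text
clock: 73.6
eef_pos: [353.1, 40.2, 231.7]
tcp_rot: [-3.141, -0.003, -0.045]
contact_force: [0.2, 1.4, 0.2]
opening: 0.803
grasp_force: 0.0
```

Run:
```python
from h import *
print(r.sense()['clock'])
t=r.grab_frame('top')[130:300,100:400];s=r.grab_frame('scene')[110:320,100:400]
g=np.zeros((600,600,3),np.uint8);b=cv2.resize(t,(500,283),interpolation=cv2.INTER_CUBIC);c=cv2.resize(s,(440,308),interpolation=cv2.INTER_CUBIC)
g[:283,:500]=b;g[290:598,:440]=c;cv2.imwrite('pics/m2.png',g[:,:,::-1])
```

```text
73.6
```

View pics/m2.png

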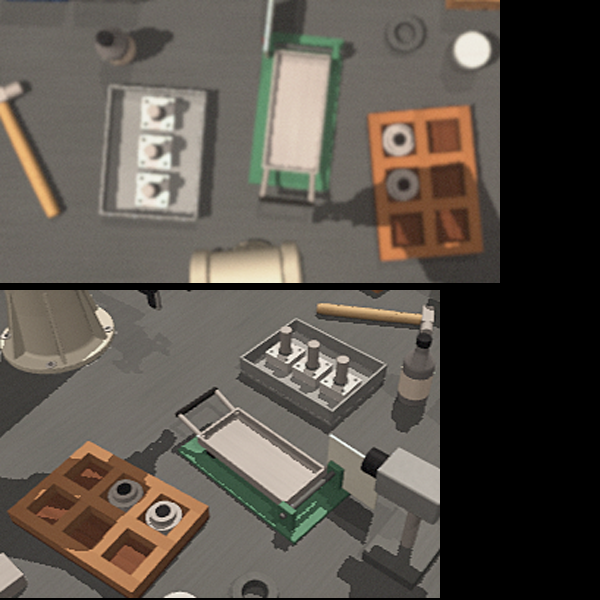

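The top half shows all three punches upright in the tote at (157,112), (154,151) and (152,190). The pan is level and empty, and the bushes are still in the tray at (399,140) and (402,185).

```bash
python3 -c "
from rig import r
print(r.sign_off())"
```

```text
the job is handed in; nothing more can be done
None
```

The job is handed in at about 74 s: all three punches were tipped to about 30° (my estimate from arm position, dial not read), held over 5 s, lowered level, and now stand upright in the grey tote, with the bushes still in the tray.

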